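# Slide the last carved panel into the table screen

### The arm

A 7-joint arm with a two-finger parallel gripper is mounted at the origin on the work surface. World frame = base frame: x ahead of the robot, y to its left, z up, the work surface at z = 0. Lengths are in mm, angles in rad, forces in N, time in s.
With the tool pointing down it reaches from about 400 to 875 mm from the base axis. Payload 4.4 kg.
Tool frame: the origin (TCP) lies on the centre line of the jaws, within the pads' length; the fingertips stand 8 mm ahead of it and the grasp point (between the pads) lies 11 mm behind it; x points along the fingers, z is the direction in which the jaws open and shut, and the axes are right-handed (so a half turn about x gives the same grasp; the last joint's range is limited). The gripper opens to 85 mm and grips with 20 to 120 N. Pads are 22 mm wide; open, the fingers measure 114 mm over their backs; the gripper's body (76 mm by 85 mm) begins 54 mm behind the grasp point. The pads swing forward as they close: fully open they stand 13 mm farther back than shut.
Start: joints at [-1.211, 0.628, 0.038, 1.517, -0.027, 0.996, -0.02], TCP at [268.461, 591.985, 239.313] pointing down, gripper open.
Joint ranges: [-3.06, 3.06], [-0.37, 2.12], [-1.25, 1.32], [0.18, 2.47], [-1.1, 4.24], [0.23, 1.98], [-2.94, 2.94]. Speed limits (rad/s): [2.57, 2.57, 3.14, 3.14, 3.14, 3.14, 3.14].

### API

Orientations are given as [roll, pitch, yaw] about the fixed x, y, z axes, in that order (R = Rz(yaw) Ry(pitch) Rx(roll)).
In Python, from cell import ctrl, get_image, camera_params gives the robot as it stands. The module is installed in compiled form; this text tells all that it offers.
- The arm moves only by the shell command python3 -m handwheel 'ROWS'. ROWS is text: rows parted by semicolons, each of 7 numbers parted by spaces: the opening, from -1 (shut) to 1 (fully open), then the shift along the tool's x, y, z in mm, then the turn, a rotation vector about the tool's x, y, z in rad. In form: grip x y z wx wy wz; .... A call has 1 to 10 rows; each row shifts and turns the pose as measured when the row begins, along the tool's axes as they then stand; what a row does not reach is not made up. A row lasts 1/10 s, in which the tool goes at most 50 mm and 8.59 degrees, less where a joint would pass 70% of its speed; a pose out of reach is approached as far as the arm can. A call with a gripper value outside its range is refused whole. The fingers move at their own pace and stop on an object; the grip force is fixed at half the most. Time passes only in rows, so rows that do not move let the fingers close. It gives the time, the measured TCP pose, the force and the opening at its end, in the units of the state.
- ctrl.read_state(): the state, without advancing time (a new reading comes with each control period).
- get_image(name): name is "scene" or "top" or "wrist"; returns the picture (400x640x3 uint8, blue, green, red); there is no depth.
- camera_params(name): a dict with "fx", "fy", "cx", "cy" (pixels), "eye" and "orientation" of the camera in the world. Camera axes: x right, y up, looking along -z (the intrinsics and any distortion apply to the point x, -y, -z); pixel columns grow to the right and rows downward; lengths in mm; the calibration is good to about 2 mm. A picture is of the moment at which its call begins: read the wrist's pose just before it. camera_params takes no time and is no camera call; for the wrist camera it gives the pose at the moment of the call.
- ctrl.finish_job(): hands the job in, once; it reports no verdict.
The state is a dict: "clock": time; "qpos": joint angles; "qd": joint speeds; "tau": joint torques, N m; "eef_pos": TCP position; "tool_rot": TCP orientation; "force": force on the tool from outside, world axes, zero at the start; "torque": the same for the moment, N m; "width": finger opening in mm.
Only numpy, scipy, OpenCV 4.12 (cv2) and the standard library are available. Lean on these libraries where they do the work, as an engineer would, in place of code of your own. Each camera call takes 0.05 s, during which the arm holds its last target.

### The job

The pale carved panel drying on the two sticks is the last one for the dark table screen: slide it down into the grooves of the screen's empty bay until it is fully home on the cork strip, carved face to the screen's front like its two neighbours, plain margin at the top. Ease it down all the way, do not let it drop in the grooves, and let go of it there; lean it on the little easel if you need to change your grip. Do not disturb the other things on the bench.

Things in the scene. Friction and masses are not known exactly. Their poses are not given: they have to be found in the camera images.
- panel: Pale boxwood panel, a loose rectangular slab 140 x 66 x 10 mm, about 80 g, with a low carved flower on its front; the 36 mm next to the head are plain. Origin: middle of the flat back. x runs along the length from head to foot, y across the width, z out of the carved face. It starts lying face up on the stickers, back 20 mm above the bench, foot roughly to the robot's left (+y).
- panel_foot (a point): Middle of the panel's foot edge, halfway through the thickness: 70 mm along the panel's x from its origin, 5 mm along z. Axes as panel.
- panel_head (a point): Middle of the panel's head edge, halfway through the thickness: -70 mm along the panel's x, 5 mm along z. Axes as panel.
- panel_face (a point): Centre of the panel's carved face: 10 mm along the panel's z from its origin. The carving stands 4 mm or less above it and is only to be seen; fingers may pass it. Axes as panel.
- bay: Thin cork strip, 10 x 50 x 3 mm, in the bottom groove of the screen's empty bay; which of the three bays is empty differs. Origin: middle of its underside, 30 mm above the bench, on the middle line of the bay and its grooves. x points to the screen's front (roughly away from the robot), y along the screen, z up.
- bay_seat (a point): Middle of the cork strip's top, 33 mm above the bench: here the middle of the panel's foot comes to rest. The bay's two grooves are 12.4 mm wide for the 10 mm panel and 69 mm apart, floor to floor, for its 66 mm width; open at the top, where the last 10 mm flare to about 18 mm. At home the panel stands 6 mm above the posts' shoulders. Axes as bay.
- frame: Dark table-screen frame, upright, fixed, top rail off. Origin on the bench under its middle, x to its front, y along it, z up. 246 mm wide, 28.4 thick; bay middles at y = -76, 0, 76, each open 58 wide between posts 18 wide. Shoulders 167 mm above the bench, pale stub tenons on them up to 176.5. End feet 22 high, with dogs 30 high, reach 74 mm to front and back.
- fitted1: One of the two panels already fitted, fixed; same size as the loose one, carved face to the front. Origin: middle of its foot edge, 33 mm above the bench.
- fitted2: The other fitted panel, fixed. Origin: middle of its foot edge, 33 mm above the bench.
- easel: Small pale wooden easel, fixed. Origin on the bench, x to its front (open side, roughly to the robot's left, +y), z up. Mast 40 mm wide, 85 long, leaning back 55 degrees from level, rising towards -x; at its foot a ledge square to it, 110 wide, 24 deep, lip 5 high. A panel leant on it, foot down, stands stably, its head 55 mm past the mast. Base 125 x 110 mm; strut below 75 mm.
- easel_rest (a point): Middle of the corner where the mast's front face meets the ledge: x = 45, z = 32 mm in the easel. The lower edge of a leant panel's back lies here. Axes as easel.
- stickers: Two plywood sticks, 16 x 90 x 20 mm high, fixed on the bench, parallel to this body's y, with 80 mm free between them along x; the panel lies across them. Origin on the bench midway between them.
- gouge1: Bystander, to be left where it is: wooden-handled gouge, 235 mm long, 25 mm high, lying by the far side; origin where handle and blade meet.
- gouge2: Bystander, to be left where it is: gouge, 235 mm long, 25 mm high, lying to the right of the screen; origin where handle and blade meet.
- gouge3: Bystander, to be left where it is: small gouge, 215 mm long, 25 mm high, lying on the robot's side; origin where handle and blade meet.
- mallet: Bystander, to be left where it is: round wooden mallet lying on its side, 225 mm long, head 78 mm thick; origin under the head.
- top_rail: Bystander, to be left where it is: the screen's dark top rail, not yet fitted, 262 x 26 x 20 mm, lying beyond the frame; origin under its middle.
- brush: Bystander, to be left where it is: flat brush, about 205 mm long, 16 mm high, lying on the robot's side; origin under its middle.
- oil_tin: Bystander, to be left where it is: amber jar with black cap, 64 mm across, 75 mm high, standing; origin under its middle.
- oilstone: Bystander, to be left where it is: oilstone in its dark wooden case, 150 x 56 x 28 mm; origin under its middle.
Mind the look-alikes: they are no part of the job. What is shaped like the panel but green or pink is not meant.

How it is judged:
By the outcome, as a careful person would: the job done as asked, in the order asked, and still so for the second after the job is handed in, with the robot touching nothing.
It also fails if it takes over 67 s, if anything falls off the work surface, if the arm or the gripper's body presses on something with over 40 N, if the wrist force passes 120 N, or if a joint passes its speed limit or range.

## Working session

There is one attempt and no reset: what is moved stays moved. The work goes in short steps, Python scripts to look and compute and a shell command to move; the robot and the scene stay as the last step left them, time stands still between calls to the robot, and variables do not carry over. Pictures are saved under pics/ and viewed, and the job is handed in when it is done.

```bash
mkdir -p pics; python3 - <<'E'
from cell import ctrl, get_image, camera_params
import cv2
for n in ["scene","top","wrist"]:
    cv2.imwrite(f"pics/{n}0.png",get_image(n)); print(n,camera_params(n))
print(ctrl.read_state())
E
```

```text
scene {'fx': 369.52714476178977, 'fy': 369.52714476178977, 'cx': 318.85277886532555, 'cy': 205.39432837491697, 'eye': array([1207.10306949,  466.75477774,  643.3650643 ]), 'orientation': array([ 0.95298038, -0.01894872,  2.12235492])}
top {'fx': 428.07183001344936, 'fy': 428.07183001344936, 'cx': 320.5854459011588, 'cy': 195.23160008537806, 'eye': array([ 214.33129438,   43.55209316, 1457.18773929]), 'orientation': array([ 0.20227531,  0.0050398 , -1.71368761])}
wrist {'fx': 321.6958553342202, 'fy': 321.6958553342202, 'cx': 319.5018643959159, 'cy': 202.58960359137367, 'eye': array([199.5663054 , 624.28649002, 372.30339152]), 'orientation': array([-0.29977115,  0.0012854 ,  1.14420577])}
{'clock': 0.15, 'qpos': array([-1.2108111 ,  0.62911064,  0.03846263,  1.5181411 , -0.02701581,
        0.99627661, -0.02002936]), 'qd': array([ 0.00025132, -0.00096487,  0.00038036, -0.0037175 , -0.00091129,
        0.00119106, -0.00090851]), 'tau': array([ 1.19499200e-03, -5.63797617e+01,  1.22756403e+00, -1.93651503e+01,
        1.10116432e-02,  7.40862015e-03, -6.69183876e-06]), 'eef_pos': array([268.25887403, 591.56231637, 238.61459977]), 'tool_rot': array([-3.14138897,  1.56937862, -1.99642741]), 'force': array([-0.5041443 , -0.8102736 , -0.69366492]), 'torque': array([-0.08083544, -0.00420802, -0.00590903]), 'width': 85.34089012597597}
```

View pics/scene0.png

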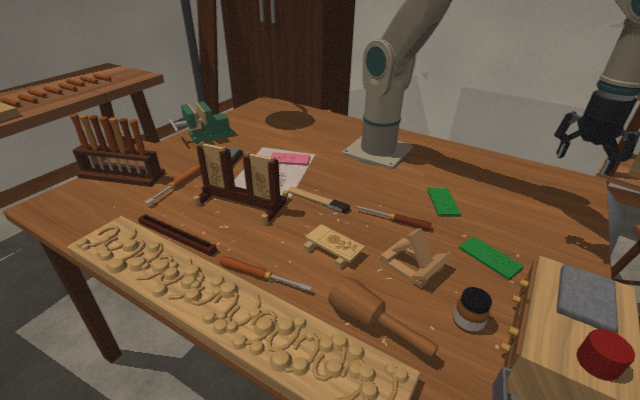

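View pics/top0.png

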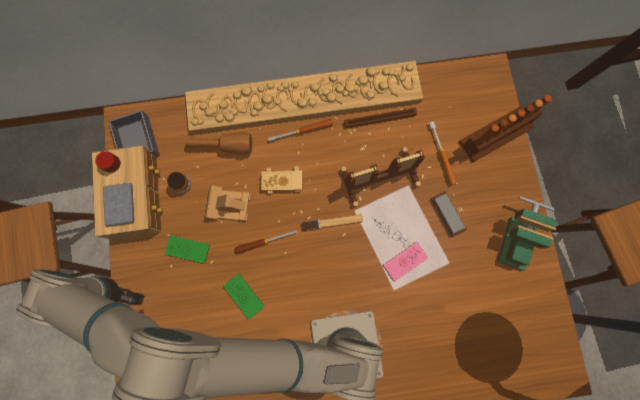

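View pics/wrist0.png

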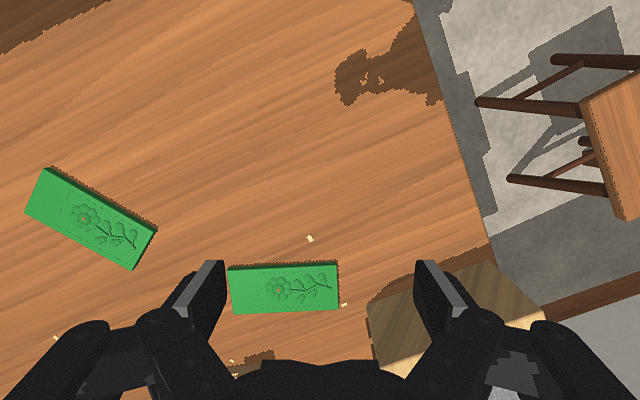

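The top view shows the pale panel on its sticks near (281,181), and the easel near (230,203). The frame is near (383,178) and its middle bay is empty. I'll zoom in to measure.

```bash
cat > h.py <<'E'
import numpy as np, cv2
from scipy.spatial.transform import Rotation as R
from cell import ctrl, get_image, camera_params
def rot(rpy): return R.from_euler('xyz',rpy).as_matrix()
def ray(cp,u,v):
    d=np.array([(u-cp['cx'])/cp['fx'],-(v-cp['cy'])/cp['fy'],-1.0]); return np.array(cp['eye']),rot(cp['orientation'])@d
def onz(cp,u,v,z):
    e,d=ray(cp,u,v); return e+d*(z-e[2])/d[2]
def proj(cp,p):
    q=rot(cp['orientation']).T@(np.asarray(p,float)-cp['eye']); return cp['cx']+cp['fx']*q[0]/-q[2], cp['cy']-cp['fy']*q[1]/-q[2]
def tri(obs):
    A=np.zeros((3,3));b=np.zeros(3)
    for cp,u,v in obs:
        e,d=ray(cp,u,v);d=d/np.linalg.norm(d);M=np.eye(3)-np.outer(d,d);A+=M;b+=M@e
    return np.linalg.solve(A,b)
def st():
    s=ctrl.read_state();np.set_printoptions(precision=3,suppress=True)
    M=rot(s['tool_rot']);print('t',round(s['clock'],2),'pos',s['eef_pos'],'x',M[:,0],'z',M[:,2],'F',s['force'],'w',round(s['width'],1),'q',s['qpos']);return s,M
E
python3 - <<'E'
from h import *
st()
im=cv2.imread('pics/top0.png')
cv2.imwrite('pics/topc.png',cv2.resize(im[130:250,195:325],None,fx=6,fy=5,interpolation=cv2.INTER_CUBIC)[:600])
cv2.imwrite('pics/topd.png',cv2.resize(im[135:215,325:435],None,fx=7,fy=7,interpolation=cv2.INTER_CUBIC))
im=cv2.imread('pics/scene0.png')
cv2.imwrite('pics/scc.png',cv2.resize(im[190:300,180:480],None,fx=2.6,fy=2.6,interpolation=cv2.INTER_CUBIC))
E
```

```text
t 0.15 pos [268.259 591.562 238.615] x [-0.001 -0.001 -1.   ] z [ 0.413  0.911 -0.001] F [-0.504 -0.81  -0.694] w 85.3 q [-1.211  0.629  0.038  1.518 -0.027  0.996 -0.02 ]
```

View pics/topc.png

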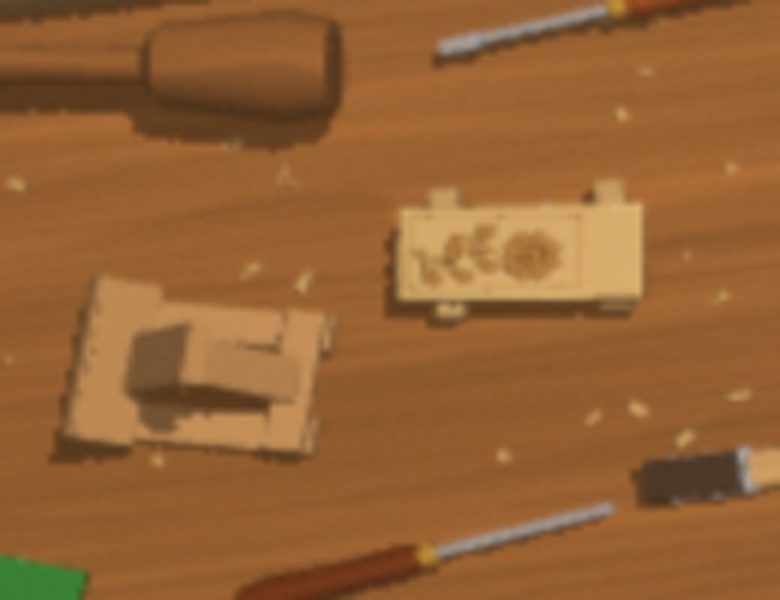

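View pics/topd.png

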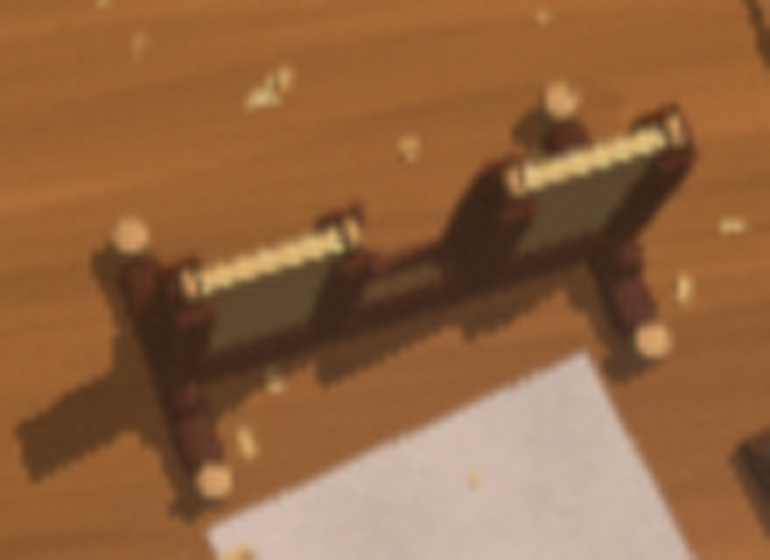

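View pics/scc.png

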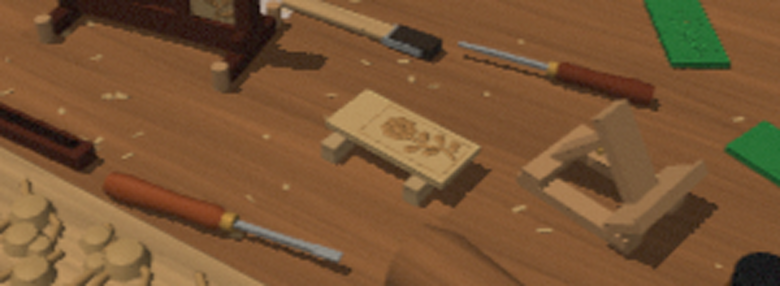

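Panel corners in the crop are about (400,208), (643,205), (643,300) and (397,300), with the plain head on the right. The dog tops of the frame are at (131,236), (214,480), (561,100) and (653,340). The middle bay is empty. I'll turn these into rough poses.

```bash
python3 - <<'E'
from h import *
cp=camera_params('top')
P=[onz(cp,195+(x+.5)/6-.5,130+(y+.5)/5-.5,30) for x,y in [(400,208),(643,205),(643,300),(397,300)]]
print('panel',np.array(P).round(1), np.mean(P,0)); f=(P[0]+P[3])/2-(P[1]+P[2])/2; print('footdir',np.degrees(np.arctan2(f[1],f[0])),np.linalg.norm(f))
D=[onz(cp,325+(x+.5)/7-.5,135+(y+.5)/7-.5,30) for x,y in [(131,236),(214,480),(561,100),(653,340)]]
print('dogs',np.array(D).round(1),np.mean(D,0)); fy=(D[0]+D[1]-D[2]-D[3])/2;fx=(D[0]+D[2]-D[1]-D[3])/2
print(np.degrees(np.arctan2(fy[1],fy[0])),np.linalg.norm(fy),np.degrees(np.arctan2(fx[1],fx[0])),np.linalg.norm(fx))
T=[onz(cp,325+(x+.5)/7-.5,135+(y+.5)/7-.5,176) for x,y in [(192,284),(348,233),(517,180),(676,130)]]
print('tenons',np.array(T).round(1),np.mean(T,0))
E_=[onz(cp,195+(x+.5)/6-.5,130+(y+.5)/5-.5,15) for x,y in [(95,277),(65,440),(325,315),(308,455)]]
print('easel',np.array(E_).round(1)); f=E_[0]+E_[1]-E_[2]-E_[3]; print(np.degrees(np.arctan2(f[1],f[0])))
E
```

```text
panel [[618.1 199.3  30. ]
 [600.1  60.9  30. ]
 [533.7  69.8  30. ]
 [553.8 208.4  30. ]] [576.41775895 134.60270081  30.        ]
footdir 82.18057662205399 139.80883861917653
dogs [[ 587.7  -82.    30. ]
 [ 461.2 -103.    30. ]
 [ 626.  -304.    30. ]
 [ 499.1 -326.2   30. ]] [ 543.50582501 -203.77759966   30.        ]
99.7255280623205 225.82683319298246 9.693794239570256 128.54940543959412
tenons [[ 524.   -92.4  176. ]
 [ 537.1 -164.2  176. ]
 [ 550.3 -242.4  176. ]
 [ 562.8 -316.5  176. ]] [ 543.55196309 -203.85530393  176.        ]
easel [[598.6 380.8  15. ]
 [487.4 408.1  15. ]
 [552.8 252.3  15. ]
 [457.4 272.5  15. ]]
73.98134953750785
```

```bash
cat >> h.py <<'E'
def tool(xd,zd):
    x=np.array(xd,float);x/=np.linalg.norm(x);z=np.array(zd,float);z-=x*(x@z);z/=np.linalg.norm(z);return np.column_stack([x,np.cross(z,x),z])
def ang(a): a=np.radians(a);return np.array([np.cos(a),np.sin(a),0])
def plan(p,M,n=None,step=40,deg=7,g=1,dp=0):
    s=ctrl.read_state();p0=s['eef_pos'];M0=rot(s['tool_rot']);p=np.array(p,float)
    rv=R.from_matrix(M0.T@M).as_rotvec();d=p-p0
    print('dist',np.linalg.norm(d).round(1),'tool',(M0.T@d).round(1),'rv',rv.round(3),'deg',np.degrees(np.linalg.norm(rv)).round(1))
    if n is None:n=int(max(1,np.ceil(np.linalg.norm(d)/step),np.ceil(np.degrees(np.linalg.norm(rv))/deg)))
    out=[]
    for i in range(n):
        Mi=M0@R.from_rotvec(rv*i/n).as_matrix();t=Mi.T@d/n;w=rv/n
        out.append(f"{g} "+' '.join(f"{v:.{dp}f}" for v in t)+' '+' '.join(f"{v:.2f}" for v in w))
    for i in range(0,n,10):print('; '.join(out[i:i+10]).replace('-0.00','0').replace('0.00','0'))
E
python3 - <<'E'
from h import *
plan([584,200,235],tool([0,0,-1],ang(-7.8)))
E
```

```text
dist 503.0 tool [   3.9 -449.3 -226.2] rv [ 1.281e+00 -1.000e-03  1.000e-03] deg 73.4
1 0 -35 -17 0.10 0 0; 1 0 -36 -14 0.10 0 0; 1 0 -37 -10 0.10 0 0; 1 0 -38 -7 0.10 0 0; 1 0 -39 -3 0.10 0 0; 1 0 -39 1 0.10 0 0; 1 0 -38 5 0.10 0 0; 1 0 -38 9 0.10 0 0; 1 0 -37 12 0.10 0 0; 1 0 -35 16 0.10 0 0
1 0 -34 19 0.10 0 0; 1 0 -32 22 0.10 0 0; 1 0 -29 25 0.10 0 0
```

```bash
python3 -m handwheel '1 0 -35 -17 0.1 0 0; 1 0 -36 -14 0.1 0 0; 1 0 -37 -10 0.1 0 0; 1 0 -38 -7 0.1 0 0; 1 0 -39 -3 0.1 0 0; 1 0 -39 1 0.1 0 0; 1 0 -38 5 0.1 0 0; 1 0 -38 9 0.1 0 0; 1 0 -37 12 0.1 0 0; 1 0 -35 16 0.1 0 0'; python3 - <<'E'
from h import *
st()
plan([584,200,235],tool([0,0,-1],ang(-7.8)))
E
```

```text
clock: 1.15
eef_pos: [507.1, 281.2, 234.0]
tool_rot: [2.958, 1.563, 3.078]
force: [-0.5, 0.5, -0.5]
width: 85.2
t 1.15 pos [507.075 281.193 234.036] x [-0.008  0.    -1.   ] z [ 0.993  0.12  -0.008] F [-0.531  0.49  -0.476] w 85.2 q [-0.757  0.554  0.32   1.725 -0.217  0.904 -0.226]
dist 111.9 tool [ -1.6 -89.8  66.6] rv [ 0.256 -0.008 -0.   ] deg 14.7
1 -1 -30 22 0.09 0 0; 1 -0 -28 25 0.09 0 0; 1 -0 -26 27 0.09 0 0
```

```bash
python3 -m handwheel '1 -1 -30 22 0.09 0 0; 1 0 -28 25 0.09 0 0; 1 0 -26 27 0.08 0 0;1 0 0 0 0 0 0'; python3 - <<'E'
from h import *
import pickle
s,M=st(); cp=camera_params('wrist'); im=get_image('wrist'); cv2.imwrite('pics/w1.png',im); pickle.dump(cp,open('w1.pkl','wb')); print(cp)
E
```

```text
clock: 1.55
eef_pos: [588.7, 187.9, 234.0]
tool_rot: [-2.364, 1.563, -2.526]
force: [-0.4, -0.6, 0.2]
width: 85.5
t 1.55 pos [588.744 187.916 233.959] x [-0.006 -0.004 -1.   ] z [ 0.987 -0.161 -0.005] F [-0.361 -0.587  0.196] w 85.5 q [-0.595  0.62   0.397  1.618 -0.273  0.967 -0.268]
{'fx': 321.6958553342202, 'fy': 321.6958553342202, 'cx': 319.5018643959159, 'cy': 202.58960359137367, 'eye': array([601.981, 264.5  , 367.293]), 'orientation': array([-0.306,  0.007, -0.162])}
```

View pics/w1.png

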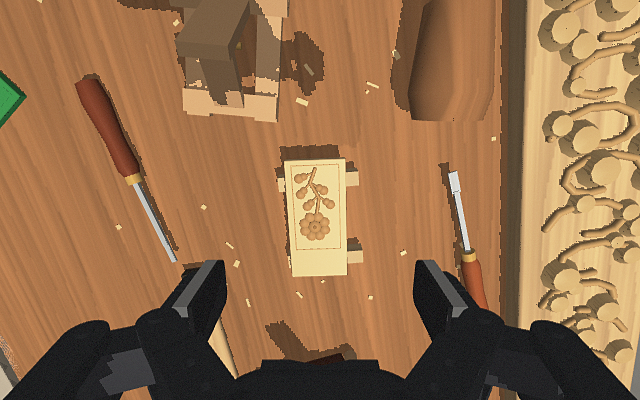

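The wrist image shows the panel at about (285-347, 158-276) with its plain head at the bottom. The easel is at the top, around (230,60). I'll measure the panel by mask.

```bash
python3 - <<'E'
from h import *
import pickle
cp=pickle.load(open('w1.pkl','rb')); im=cv2.imread('pics/w1.png')
hsv=cv2.cvtColor(im,cv2.COLOR_BGR2HSV); sub=hsv[150:290,270:370]; 
print(hsv[265,315],hsv[181,352],hsv[256,354],hsv[220,260])
m=cv2.inRange(hsv,(15,60,180),(35,140,255)); m[:150]=0;m[290:]=0;m[:,:270]=0;m[:,370:]=0
m=cv2.morphologyEx(m,cv2.MORPH_CLOSE,np.ones((9,9)))
m=cv2.morphologyEx(m,cv2.MORPH_OPEN,np.ones((23,23)))
c=max(cv2.findContours(m,0,2)[0],key=cv2.contourArea); ap=cv2.approxPolyDP(c,5,True); print(ap[:,0].tolist(), cv2.minAreaRect(c))
o=cv2.resize(im[145:290,260:380],None,fx=4,fy=4,interpolation=cv2.INTER_CUBIC); cv2.drawContours(o,[((c-[260,145])*4+2)],-1,(0,0,255),1); cv2.imwrite('pics/w1c.png',o)
E
```

```text
[ 22  89 238] [ 19 102 227] [ 18 100 227] [ 13 141 173]
[[345, 159], [285, 161], [292, 276], [346, 274]] ((315.6989440917969, 217.63609313964844), (117.0170669555664, 60.51646041870117), 89.06080627441406)
```

View pics/w1c.png

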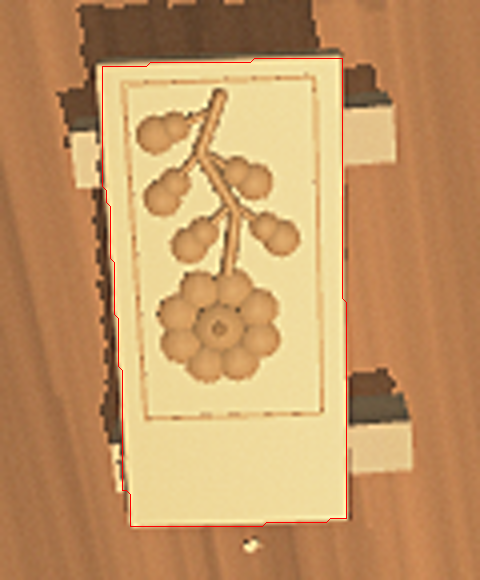

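```bash
python3 - <<'E'
from h import *
import pickle
cp=pickle.load(open('w1.pkl','rb'))
P=np.array([onz(cp,260+(x+.5)/4-.5,145+(y+.5)/4-.5,30) for x,y in [(100,66),(342,58),(347,518),(131,526)]])
print(P.round(1),P.mean(0)); f=P[0]+P[1]-P[2]-P[3]; print(np.degrees(np.arctan2(f[1],f[0])),np.linalg.norm(f)/2); g=P[1]+P[2]-P[0]-P[3];print(np.degrees(np.arctan2(g[1],g[0])),np.linalg.norm(g)/2)
plan([540,305,300],tool([0,0,-1],ang(-12)))
E
```

```text
[[553.6 211.   30. ]
 [617.  202.8  30. ]
 [599.6  67.2  30. ]
 [536.   74.6  30. ]] [576.5522701  138.92431633  30.        ]
82.67084550730905 137.13043325142334
-7.013073287357105 63.95720916404196
dist 140.0 tool [-66.2 105.1 -64.7] rv [ 0.052 -0.008  0.004] deg 3.0
1 -17 26 -16 0.01 0 0; 1 -17 26 -16 0.01 0 0; 1 -17 26 -17 0.01 0 0; 1 -17 26 -17 0.01 0 0
```

```bash
python3 -m handwheel '1 -10 35 -16 0.01 0 0; 1 -10 35 -16 0.01 0 0; 1 -10 35 -17 0.01 0 0; 1 -10 35 -17 0.01 0 0; 1 -5 30 -5 0.01 0 0; 1 0 0 0 0 0 0'; python3 - <<'E'
from h import *
import pickle
s,M=st(); cp=camera_params('wrist'); im=get_image('wrist'); cv2.imwrite('pics/w2.png',im); pickle.dump(cp,open('w2.pkl','wb')); print(cp)
E
```

```text
clock: 2.2
eef_pos: [538.7, 382.4, 277.3]
tool_rot: [-2.978, 1.552, 3.104]
force: [-0.2, 0.3, 0.0]
width: 85.6
t 2.2 pos [538.65  382.394 277.342] x [-0.018  0.001 -1.   ] z [ 0.98  -0.2   -0.018] F [-0.193  0.349  0.034] w 85.6 q [-0.885  0.649  0.417  1.429 -0.284  1.137 -0.622]
{'fx': 321.6958553342202, 'fy': 321.6958553342202, 'cx': 319.5018643959159, 'cy': 202.58960359137367, 'eye': array([556.487, 457.747, 410.786]), 'orientation': array([-0.304,  0.019, -0.203])}
```

View pics/w2.png

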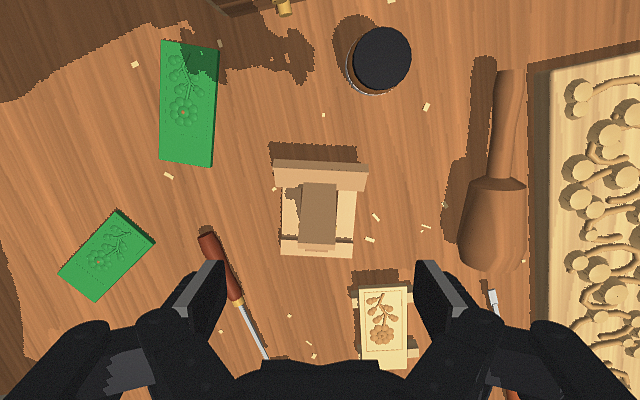

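```bash
python3 - <<'E'
import cv2
im=cv2.imread('pics/w2.png')
cv2.imwrite('pics/w2c.png',cv2.resize(im[140:265,260:380],None,fx=4.8,fy=4.8,interpolation=cv2.INTER_CUBIC))
E
```

```text
(no output)
```

View pics/w2c.png

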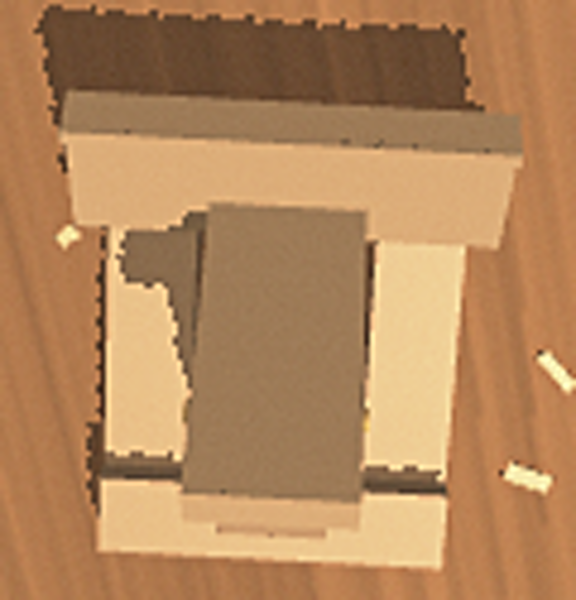

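The mast/ledge corner runs (210,204)-(367,212) in the crop, and the mast's top edge runs (183,492)-(360,500). I'll compute the easel pose from these.

```bash
python3 - <<'E'
from h import *
import pickle
cp=pickle.load(open('w2.pkl','rb'))
c=lambda x,y,z: onz(cp,260+(x+.5)/4.8-.5,140+(y+.5)/4.8-.5,z)
a,b=c(210,204,32),c(367,212,32); t1,t2=c(183,492,101.6),c(360,500,101.6)
print(a,b,t1,t2); mid=(a+b)/2;mt=(t1+t2)/2
print('rest',mid,'len',np.linalg.norm(a-b),np.linalg.norm(t1-t2)); d=mid-mt; print('xdir',np.degrees(np.arctan2(d[1],d[0])),np.hypot(*d[:2]),'expect 48.75')
for q,r in((a,b),(t1,t2)): g=q-r; print('ydir',np.degrees(np.arctan2(g[1],g[0])))
l,r=c(62,130,48),c(522,155,48);g=l-r;print('lip',l,r,np.linalg.norm(g),np.degrees(np.arctan2(g[1],g[0])),(l+r)/2)
l,r=c(99,550,12),c(442,568,12);g=l-r;print('back',l,r,np.linalg.norm(g),np.degrees(np.arctan2(g[1],g[0])),(l+r)/2)
E
```

```text
[511.47987467 372.21430147  32.        ] [549.90652919 362.39814603  32.        ] [499.99224124 325.92431636 101.6       ] [537.57198067 316.60917427 101.6       ]
rest [530.69320193 367.30622375  32.        ] len 39.66061882940105 38.71703355505373
xdir 75.49478332470237 47.555311614959805 expect 48.75
ydir 165.67014869856646
ydir 166.07831307375616
lip [482.6297405  400.49344782  48.        ] [588.98796697 372.91407887  48.        ] 109.8758113860787 165.46301402862443 [535.80885373 386.70376335  48.        ]
back [456.03380927 274.72831895  12.        ] [551.0751441  250.38675286  12.        ] 98.10895558445208 165.63444897226177 [503.55447669 262.55753591  12.        ]
```

```bash
python3 - <<'E'
from h import *
import pickle
cp=pickle.load(open('w2.pkl','rb')); s,M=st(); T=s['eef_pos']
for (u,v),zz in [((416,262),42.7),((224,262),-42.7),((437,260),57),((467,307),42.7)]:
    e,d=ray(cp,u,v); e=M.T@(e-T); d=M.T@d; print(e+d*(zz-e[2])/d[2])
f=ang(82.8); x=np.array([0,0,-1])*np.cos(np.radians(25))+f*np.sin(np.radians(25)); Mg=tool(x,ang(-7.2))
C=np.array([576.5,137,25]); print('grasp TCP',C+10*x)
plan(C+10*x+[0,0,100],Mg,step=35)
E
```

```text
t 2.25 pos [538.714 379.901 277.079] x [-0.019 -0.001 -1.   ] z [ 0.979 -0.202 -0.018] F [-1.858  0.512 -0.307] w 85.5 q [-0.884  0.649  0.418  1.432 -0.283  1.137 -0.621]
[-3.243 10.869 42.7  ]
[ -7.05   12.739 -42.7  ]
[ 8.981  5.6   57.   ]
[-52.455  21.83   42.7  ]
grasp TCP [577.03  141.193  15.937]
dist 290.5 tool [ 160.7 -225.2   88.7] rv [-0.081 -0.001  0.441] deg 25.7
1 18 -25 10 -0.01 0 0.05; 1 17 -26 10 -0.01 0 0.05; 1 15 -27 9 -0.01 0 0.05; 1 14 -28 9 -0.01 0 0.05; 1 13 -28 9 -0.01 0 0.05; 1 11 -29 9 -0.01 0 0.05; 1 10 -30 8 -0.01 0 0.05; 1 8 -30 8 -0.01 0 0.05; 1 7 -31 8 -0.01 0 0.05
```

```bash
python3 -m handwheel '1 10 -25 10 -0.01 0 0.05; 1 10 -26 10 -0.01 0 0.05; 1 12 -27 9 -0.01 0 0.05; 1 14 -28 9 -0.01 0 0.05; 1 15 -28 9 -0.01 0 0.05; 1 15 -29 9 -0.01 0 0.05; 1 14 -30 8 -0.01 0 0.05; 1 10 -30 8 -0.01 0 0.05; 1 7 -31 8 -0.01 0 0.04; 1 0 0 0 0 0 0'; cat > g.py <<'E'
from h import *
f=ang(82.8); x=np.array([0,0,-1])*np.cos(np.radians(25))+f*np.sin(np.radians(25)); Mg=tool(x,ang(-7.2)); C=np.array([576.5,137,25]);Pg=C+14*x
E
python3 - <<'E'
from g import *
import pickle
s,M=st(); plan(Pg+[0,0,80],Mg)
cp=camera_params('wrist'); im=get_image('wrist'); cv2.imwrite('pics/w3.png',im); pickle.dump(cp,open('w3.pkl','wb'))
E
```

```text
clock: 3.25
eef_pos: [574.7, 132.5, 111.3]
tool_rot: [1.562, 1.126, 1.456]
force: [-0.2, -0.3, -0.6]
width: 85.4
t 3.25 pos [574.682 132.464 111.308] x [ 0.049  0.428 -0.903] z [ 0.994 -0.107  0.004] F [-0.217 -0.327 -0.599] w 85.4 q [ 0.024  0.727 -0.076  1.905 -0.764  0.58   0.524]
dist 21.8 tool [21.7  1.4  1.4] rv [ 0.019 -0.005 -0.009] deg 1.2
1 22 1 1 0.02 0 -0.01
```

View pics/w3.png

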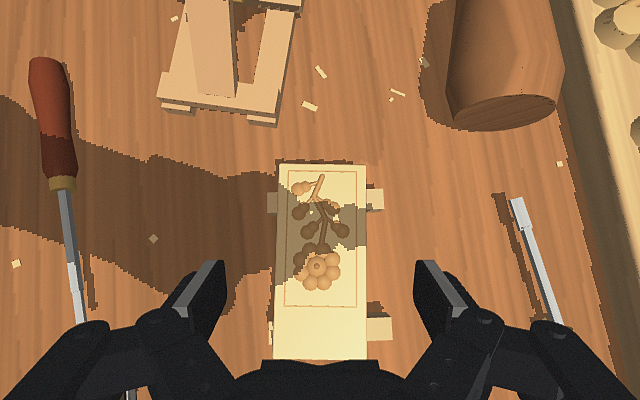

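```bash
python3 - <<'E'
from g import *
import pickle
cp=pickle.load(open('w3.pkl','rb'))
P=np.array([onz(cp,u,v,30) for u,v in [(280,164),(364.5,167),(366,360.5),(274,359)]])
print(P.round(1),P.mean(0)); f=P[0]+P[1]-P[2]-P[3]; print(np.degrees(np.arctan2(f[1],f[0])),np.linalg.norm(f)/2); g=P[1]+P[2]-P[0]-P[3];print(np.degrees(np.arctan2(g[1],g[0])),np.linalg.norm(g)/2)
E
```

```text
[[553.4 210.2  30. ]
 [616.1 201.2  30. ]
 [599.7  65.5  30. ]
 [536.9  73.3  30. ]] [576.49164865 137.53800317  30.        ]
83.12691361428628 137.32061305237048
-7.6516106940376725 63.31304384110819
```

```bash
python3 -m handwheel '1 22 1 1 0.02 0 -0.01; 1 18 -8 0 0 0 0; 1 18 -8 0 0 0 0; 1 18 -8 0 0 0 0; 1 0 0 0 0 0 0'; python3 - <<'E'
from g import *
s,M=st(); plan(Pg,Mg,step=15)
E
```

```text
clock: 3.8
eef_pos: [574.4, 152.2, 35.7]
tool_rot: [1.578, 1.134, 1.463]
force: [-0.4, 0.4, 0.5]
width: 85.4
t 3.8 pos [574.4   152.227  35.735] x [ 0.046  0.421 -0.906] z [ 0.993 -0.115 -0.003] F [-0.425  0.433  0.481] w 85.4 q [ 0.036  0.859 -0.157  1.918 -0.84   0.424  0.603]
dist 25.4 tool [ 17.4 -18.    4. ] rv [ 0.008 -0.007 -0.   ] deg 0.6
1 9 -9 2 0 0 0; 1 9 -9 2 0 0 0
```

```bash
python3 -m handwheel '1 8 -9 2 0.01 -0.01 0; 1 8 -9 2 0 0 0; 1 0 0 0 0 0 0'; python3 - <<'E'
from g import *
s,M=st(); plan(Pg,Mg,step=15)
cv2.imwrite('pics/w4.png',get_image('wrist'))
E
```

```text
clock: 4.1
eef_pos: [577.4, 145.5, 16.1]
tool_rot: [1.56, 1.133, 1.439]
force: [-0.5, -0.2, 0.1]
width: 85.3
t 4.1 pos [577.354 145.526  16.135] x [ 0.056  0.42  -0.906] z [ 0.992 -0.122  0.004] F [-0.543 -0.16   0.067] w 85.3 q [ 0.068  0.896 -0.188  1.919 -0.859  0.379  0.644]
dist 4.7 tool [ 2.3 -4.   0.2] rv [ 0.005  0.003 -0.002] deg 0.3
1 2 -4 0 0 0 0
```

View pics/w4.png

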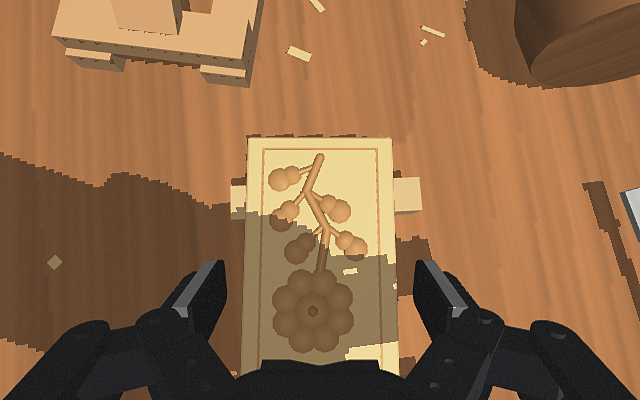

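```bash
python3 -m handwheel '1 2 -4 0 0 0 0; 0.7 0 0 0 0 0 0; 0.6 0 0 0 0 0 0; 0.5 0 0 0 0 0 0; 0.4 0 0 0 0 0 0; 0.2 0 0 0 0 0 0; 0 0 0 0 0 0 0; -1 0 0 0 0 0 0; -1 0 0 0 0 0 0'; python3 - <<'E'
from g import *
s,M=st()
cv2.imwrite('pics/w5.png',get_image('wrist'))
E
```

```text
clock: 5.05
eef_pos: [578.2, 144.3, 15.7]
tool_rot: [1.552, 1.131, 1.434]
force: [0.2, -0.7, 0.9]
width: 64.3
t 5.05 pos [578.16  144.251  15.725] x [ 0.058  0.421 -0.905] z [ 0.993 -0.12   0.008] F [ 0.155 -0.674  0.92 ] w 64.3 q [ 0.074  0.898 -0.193  1.919 -0.859  0.376  0.651]
```

View pics/w5.png

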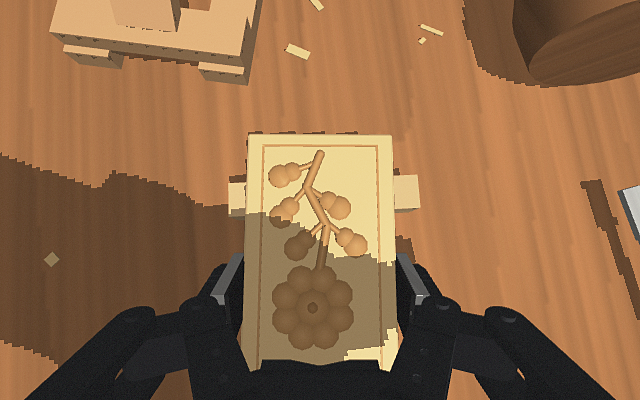

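Gripped at 64.3 mm. I'll lift, then work out the easel pose.

```bash
python3 -m handwheel '-1 -10 3 0 0 0 0; -1 -15 7 0 0 0 0; -1 -20 10 0 0 0 0; -1 -25 12 0 0 0 0; -1 -25 12 0 0 0 0;-1 -25 12 0 0 0 0;-1 -20 12 0 0 0 0'; cat > e.py <<'E'
from h import *
T0=np.array([578.16,144.25,15.73]);M0=tool([.058,.421,-.905],[.993,-.12,.008])
Pp=np.array([576.5,137.5,20.]);px=ang(82.9);Mp=np.column_stack([px,np.cross([0,0,1],px),[0,0,1]])
rel_p=M0.T@(Pp-T0);rel_M=M0.T@Mp          # panel in tool
rest=np.array([530.7,367.3,32]);ex=ang(75.6);c,s_=np.cos(np.radians(55)),np.sin(np.radians(55));zz=np.array([0,0,1.])
qx=c*ex-s_*zz;qz=s_*ex+c*zz;Mq=np.column_stack([qx,np.cross(qz,qx),qz])
def tgt(up,out):
    po=rest-70*qx-up*qx+out*qz;M=Mq@rel_M.T;return po-M@rel_p,M
E
python3 - <<'E'
from e import *
s,M=st(); p,Mt=tgt(30,35); print(p,Mt[:,0]);plan(p,Mt,g=-1,step=35,deg=5)
cv2.imwrite('pics/w6.png',get_image('wrist'))
E
```

```text
clock: 5.8
eef_pos: [574.2, 145.2, 176.9]
tool_rot: [1.571, 1.132, 1.45]
force: [0.0, -0.2, -2.2]
width: 64.3
t 5.8 pos [574.173 145.185 176.886] x [ 0.051  0.422 -0.905] z [ 0.993 -0.121 -0.   ] F [ 0.037 -0.239 -2.193] w 64.3 q [-0.053  0.621  0.002  1.872 -0.709  0.699  0.389]
[524.468 339.759 125.886] [-0.118 -0.483 -0.867]
dist 207.2 tool [125.6 147.7 -72.9] rv [ 0.126  0.003 -0.958] deg 55.4
-1 10 12 -6 0.01 0 -0.08; -1 9 13 -6 0.01 0 -0.08; -1 8 14 -6 0.01 0 -0.08; -1 7 14 -6 0.01 0 -0.08; -1 6 15 -7 0.01 0 -0.08; -1 5 15 -7 0.01 0 -0.08; -1 4 15 -7 0.01 0 -0.08; -1 2 16 -7 0.01 0 -0.08; -1 1 16 -7 0.01 0 -0.08; -1 0 16 -7 0.01 0 -0.08
-1 -1 15 -8 0.01 0 -0.08; -1 -2 15 -8 0.01 0 -0.08
```

View pics/w6.png

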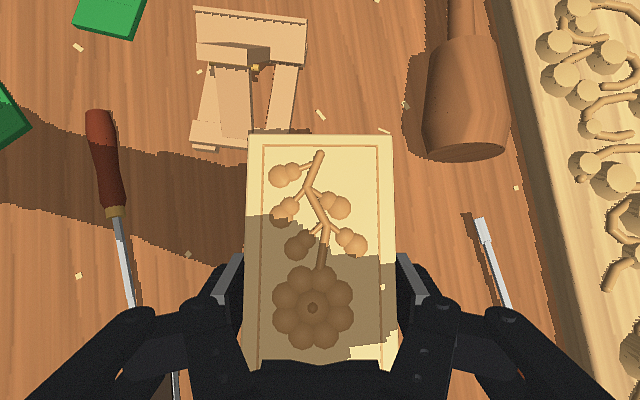

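```bash
python3 - <<'E'
from e import *
s,M=st(); p,Mt=tgt(30,35); plan(p+[0,0,85],Mt,g=-1,step=35,deg=6)
E
```

```text
t 5.85 pos [576.101 146.528 180.843] x [ 0.056  0.423 -0.904] z [ 0.993 -0.121  0.005] F [1.246 0.902 0.948] w 64.8 q [-0.055  0.616  0.002  1.869 -0.709  0.702  0.388]
dist 202.3 tool [ 51.7 180.8 -74.4] rv [ 0.126  0.009 -0.961] deg 55.5
-1 5 18 -7 0.01 0 -0.10; -1 3 18 -8 0.01 0 -0.10; -1 2 19 -8 0.01 0 -0.10; -1 -0 19 -8 0.01 0 -0.10; -1 -2 18 -8 0.01 0 -0.10; -1 -4 18 -9 0.01 0 -0.10; -1 -5 17 -9 0.01 0 -0.10; -1 -7 17 -9 0.01 0 -0.10; -1 -9 16 -9 0.01 0 -0.10; -1 -10 15 -9 0.01 0 -0.10
```

```bash
python3 -m handwheel '-1 -5 20 -7 0.01 0 -0.1; -1 -3 20 -8 0.01 0 -0.1; -1 2 19 -8 0.01 0 -0.1; -1 0 19 -8 0.01 0 -0.1; -1 0 18 -8 0.01 0 -0.1; -1 -2 18 -9 0.01 0 -0.1; -1 -3 17 -9 0.01 0 -0.1; -1 -5 17 -9 0.01 0 -0.1; -1 -7 16 -9 0.01 0 -0.1; -1 -8 15 -9 0.01 0 -0.1'; python3 - <<'E'
from e import *
s,M=st(); p,Mt=tgt(30,35); plan(p+[0,0,60],Mt,g=-1,step=25,deg=6)
cv2.imwrite('pics/s1.png',get_image('scene')[60:360,180:580])
E
```

```text
clock: 6.85
eef_pos: [526.7, 330.4, 222.9]
tool_rot: [-1.517, 0.979, -1.775]
force: [0.8, 0.1, -0.1]
width: 64.7
t 6.85 pos [526.678 330.373 222.938] x [-0.113 -0.546 -0.83 ] z [ 0.969 -0.246  0.03 ] F [ 0.789  0.115 -0.136] w 64.7 q [-1.033  0.948  0.58   1.207 -0.049  1.516 -0.808]
dist 38.3 tool [25.9 27.7 -5.6] rv [-0.02   0.021  0.07 ] deg 4.3
-1 13 14 -3 -0.01 0.01 0.03; -1 13 13 -3 -0.01 0.01 0.03
```

View pics/s1.png

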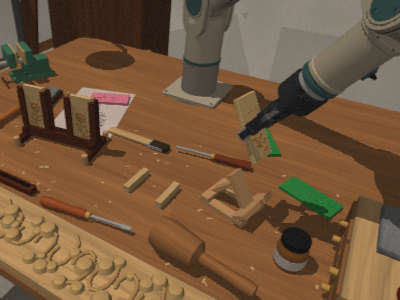

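```bash
python3 -m handwheel '-1 13 14 -3 -0.01 0.01 0.03; -1 13 13 -3 -0.01 0.01 0.03; -1 0 0 0 0 0 0'; python3 - <<'E'
from e import *
s,M=st(); p,Mt=tgt(15,20); plan(p,Mt,g=-1,step=16,deg=6)
E
```

```text
clock: 7.2
eef_pos: [517.4, 352.9, 176.2]
tool_rot: [-1.588, 1.038, -1.811]
force: [0.7, -0.9, -1.3]
width: 64.8
t 7.2 pos [517.352 352.856 176.181] x [-0.121 -0.493 -0.862] z [ 0.975 -0.223 -0.009] F [ 0.673 -0.89  -1.313] w 64.8 q [-1.03   0.973  0.537  1.241 -0.097  1.428 -0.8  ]
dist 73.4 tool [68.8 23.3 10.4] rv [0.02  0.    0.012] deg 1.3
-1 14 5 2 0 0 0; -1 14 5 2 0 0 0; -1 14 5 2 0 0 0; -1 14 5 2 0 0 0; -1 14 5 2 0 0 0
```

```bash
python3 -m handwheel '-1 14 5 3 0.02 0 0.01; -1 14 5 2 0 0 0; -1 14 5 2 0 0 0; -1 14 5 2 0 0 0; -1 0 0 0 0 0 0'; python3 - <<'E'
from e import *
import pickle
s,M=st(); p,Mt=tgt(5,6); plan(p,Mt,g=-1,step=16,deg=6)
cv2.imwrite('pics/w7.png',get_image('wrist'));pickle.dump(camera_params('wrist'),open('w7.pkl','wb'))
cv2.imwrite('pics/s2.png',cv2.resize(get_image('scene')[130:290,340:540],None,fx=3.5,fy=3.5,interpolation=cv2.INTER_CUBIC))
E
```

```text
clock: 7.7
eef_pos: [524.1, 339.3, 117.6]
tool_rot: [-1.567, 1.05, -1.811]
force: [-1.0, -0.4, -0.9]
width: 64.9
t 7.7 pos [524.082 339.323 117.564] x [-0.118 -0.483 -0.867] z [ 0.97  -0.241  0.002] F [-0.974 -0.445 -0.869] w 64.9 q [-1.012  1.027  0.527  1.296 -0.12   1.309 -0.812]
dist 30.1 tool [29.4  6.6  0.1] rv [-0.001  0.    -0.   ] deg 0.1
-1 15 3 0 0 0 0; -1 15 3 0 0 0 0
```

View pics/w7.png

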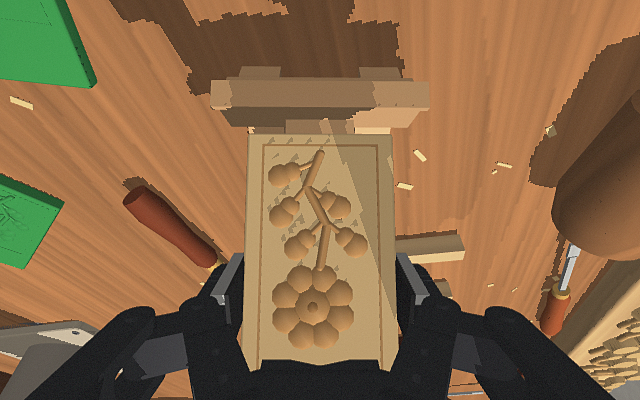

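View pics/s2.png

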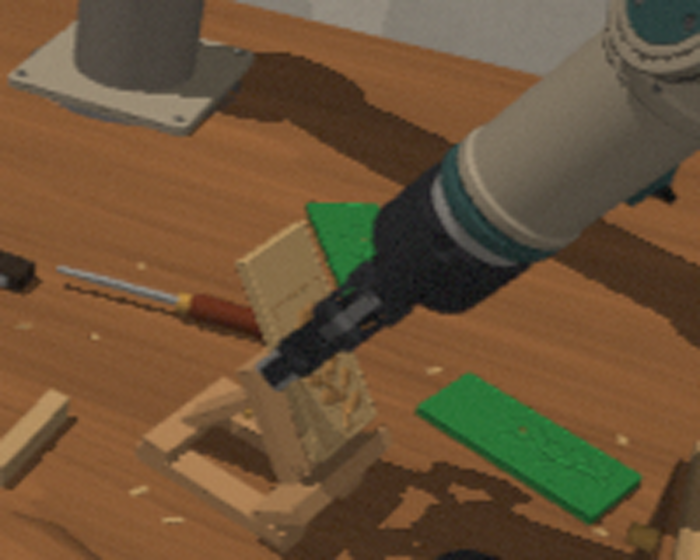

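```bash
python3 -m handwheel '-1 10 3 0 0 0 0; -1 10 3 0 0 0 0; -1 6 1 0 0 0 0; -1 0 0 0 0 0 0'; python3 - <<'E'
from e import *
s,M=st(); p,Mt=tgt(1,0); plan(p,Mt,g=-1,step=2.5,deg=6,dp=1)
E
```

```text
clock: 8.2
eef_pos: [524.0, 334.1, 92.4]
tool_rot: [-1.56, 1.054, -1.803]
force: [0.6, 0.2, -1.0]
width: 64.8
t 8.2 pos [523.996 334.112  92.447] x [-0.114 -0.481 -0.87 ] z [ 0.971 -0.24   0.006] F [ 0.629  0.18  -1.045] w 64.8 q [-1.008  1.049  0.521  1.324 -0.127  1.255 -0.813]
dist 12.3 tool [12.2 -0.5 -1.1] rv [-0.001  0.004 -0.005] deg 0.4
-1 2.4 -0.1 -0.2 0 0 0; -1 2.4 -0.1 -0.2 0 0 0; -1 2.4 -0.1 -0.2 0 0 0; -1 2.4 -0.1 -0.2 0 0 0; -1 2.4 -0.1 -0.2 0 0 0
```

```bash
python3 -m handwheel '-1 2.5 0 0 0 0 0; -1 2.5 0 0 0 0 0; -1 2.5 0 0 0 0 0; -1 0 0 0 0 0 0'; python3 - <<'E'
from e import *
s,M=st(); p,Mt=tgt(0,0); plan(p,Mt,g=-1,step=2.5,deg=6,dp=1)
E
```

```text
clock: 8.6
eef_pos: [523.3, 330.4, 85.7]
tool_rot: [-1.559, 1.055, -1.802]
force: [1.0, -0.2, -1.7]
width: 64.3
t 8.6 pos [523.26  330.389  85.718] x [-0.113 -0.48  -0.87 ] z [ 0.971 -0.239  0.006] F [ 1.006 -0.173 -1.661] w 64.3 q [-1.007  1.054  0.519  1.337 -0.128  1.237 -0.811]
dist 5.1 tool [ 4.9  0.4 -1.2] rv [-0.001  0.004 -0.005] deg 0.4
-1 1.6 0.1 -0.4 0 0 0; -1 1.6 0.1 -0.4 0 0 0; -1 1.6 0.1 -0.4 0 0 0
```

```bash
python3 -m handwheel '-1 2 0 0 0 0 0; -1 2 0 0 0 0 0; -1 0 0 0 0 0 0'; python3 - <<'E'
from e import *
s,M=st(); p,Mt=tgt(0,0); plan(p,Mt,g=-1,step=2.5,deg=6,dp=1)
im=get_image('scene');cv2.imwrite('pics/s3.png',cv2.resize(im[170:270,370:490],None,fx=6,fy=6,interpolation=cv2.INTER_CUBIC))
cv2.imwrite('pics/w8.png',get_image('wrist'))
E
```

```text
clock: 8.9
eef_pos: [523.0, 328.5, 82.3]
tool_rot: [-1.558, 1.055, -1.801]
force: [0.7, 0.0, -1.4]
width: 64.2
t 8.9 pos [522.986 328.542  82.303] x [-0.113 -0.48  -0.87 ] z [ 0.971 -0.239  0.006] F [ 0.664  0.049 -1.396] w 64.2 q [-1.006  1.056  0.518  1.344 -0.129  1.227 -0.811]
dist 1.7 tool [ 1.   0.3 -1.4] rv [-0.001  0.005 -0.006] deg 0.4
-1 1.0 0.3 -1.4 0 0 -0.01
```

View pics/s3.png

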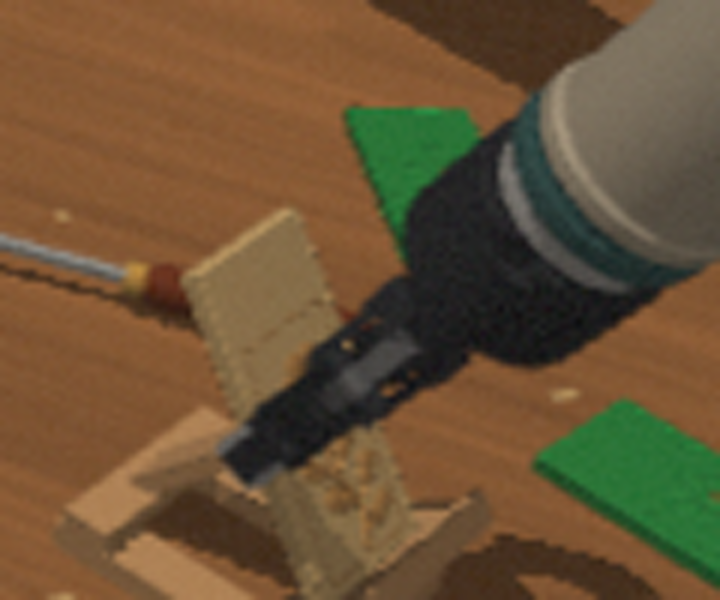

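View pics/w8.png

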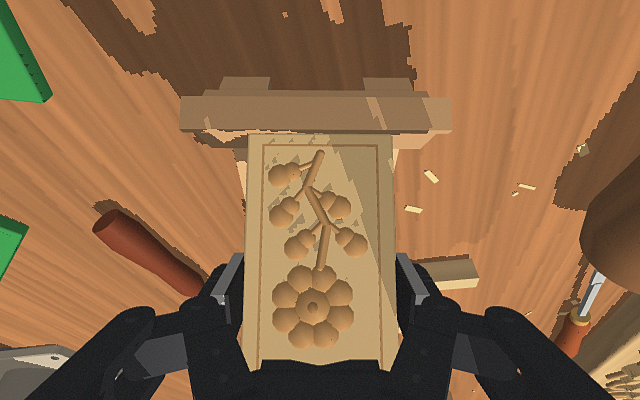

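```bash
python3 -m handwheel '-1 1.5 0.2 0 0 0 0; -1 1 1 0 0 0 0; -1 0 0 0 0 0 0'; python3 -m handwheel '-1 1 1 0 0 0 0; -1 1 1 0 0 0 0; -1 0 0 0 0 0 0'
```

```text
clock: 9.3
eef_pos: [523.2, 327.5, 81.5]
tool_rot: [-1.557, 1.053, -1.801]
force: [0.0, 0.2, -1.0]
width: 64.5
clock: 9.6
eef_pos: [523.3, 327.4, 81.4]
tool_rot: [-1.557, 1.051, -1.802]
force: [-0.1, 0.9, -1.2]
width: 64.6
```

```bash
python3 -m handwheel '-1 2.5 -0.5 0 0 0 0; -1 0 0 0 0 0 0'; python3 -m handwheel '-1 1.5 2.5 0 0 0 0; -1 0 0 0 0 0 0'; python3 - <<'E'
from e import *
s,M=st(); p,Mt=tgt(0,0); plan(p,Mt,g=-1,step=2.5,deg=6,dp=1)
E
```

```text
clock: 9.8
eef_pos: [523.4, 327.5, 81.4]
tool_rot: [-1.556, 1.054, -1.799]
force: [-1.1, -1.7, -1.2]
width: 64.8
clock: 10.0
eef_pos: [523.4, 327.1, 81.4]
tool_rot: [-1.557, 1.049, -1.801]
force: [0.5, -0.2, -0.9]
width: 64.7
t 10.0 pos [523.391 327.094  81.394] x [-0.114 -0.485 -0.867] z [ 0.971 -0.24   0.007] F [ 0.523 -0.197 -0.931] w 64.7 q [-1.006  1.06   0.52   1.341 -0.127  1.231 -0.812]
dist 2.4 tool [-0.4  1.  -2.1] rv [-0.002  0.005  0.001] deg 0.3
-1 -0.4 1.0 -2.1 0 0.01 0
```

Motion is blocked within about 1 mm of the computed rest pose, so the panel is in contact. I'll open slowly.

```bash
python3 -m handwheel '0.55 0 0 0 0 0 0; 0.6 0 0 0 0 0 0; 0.7 0 0 0 0 0 0; 0.8 0 0 0 0 0 0; 1 0 0 0 0 0 0; 1 0 0 0 0 0 0; 1 0 0 0 0 0 0'; python3 - <<'E'
from e import *
st()
im=get_image('scene');cv2.imwrite('pics/s4.png',cv2.resize(im[170:270,370:490],None,fx=6,fy=6,interpolation=cv2.INTER_CUBIC))
cv2.imwrite('pics/w9.png',get_image('wrist'))
E
```

```text
clock: 10.7
eef_pos: [523.5, 327.5, 78.9]
tool_rot: [-1.557, 1.05, -1.8]
force: [0.4, -0.2, 0.1]
width: 85.2
t 10.7 pos [523.506 327.453  78.92 ] x [-0.113 -0.484 -0.867] z [ 0.971 -0.24   0.007] F [ 0.392 -0.168  0.107] w 85.2 q [-1.005  1.063  0.519  1.341 -0.128  1.227 -0.812]
```

View pics/s4.png

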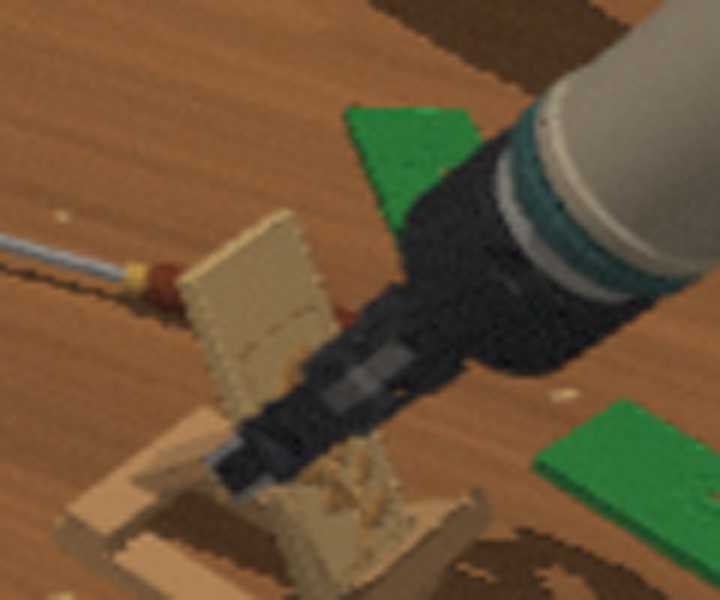

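View pics/w9.png

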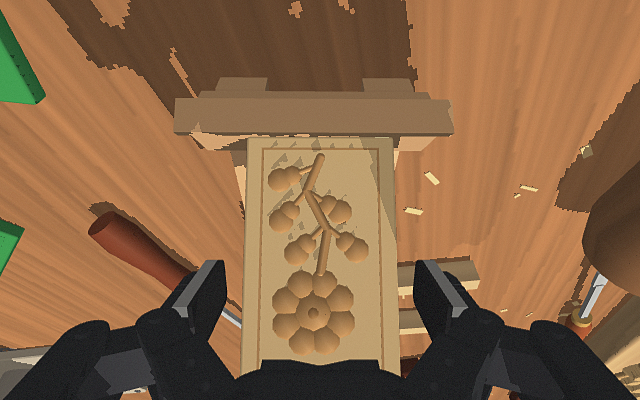

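```bash
python3 -m handwheel '1 -15 0 0 0 0 0; 1 -25 0 0 0 0 0; 1 -35 0 0 0 0 0; 1 -35 0 0 0 0 0; 1 -35 0 0 0 0 0; 1 0 0 0 0 0 0'; python3 - <<'E'
from e import *
import pickle
st(); cp=camera_params('wrist');pickle.dump(cp,open('w10.pkl','wb'))
cv2.imwrite('pics/w10.png',get_image('wrist'))
im=get_image('scene');cv2.imwrite('pics/s5.png',im);cv2.imwrite('pics/s5c.png',cv2.resize(im[190:290,370:490],None,fx=6,fy=6,interpolation=cv2.INTER_CUBIC))
im=get_image('top');cv2.imwrite('pics/t5.png',im)
E
```

```text
clock: 11.4
eef_pos: [539.7, 398.9, 208.4]
tool_rot: [-1.56, 1.046, -1.805]
force: [0.7, 0.4, 0.5]
width: 85.1
t 11.4 pos [539.717 398.88  208.406] x [-0.116 -0.487 -0.866] z [ 0.97  -0.241  0.005] F [0.718 0.407 0.52 ] w 85.1 q [-1.015  1.015  0.541  1.029 -0.114  1.589 -0.835]
```

View pics/s5c.png

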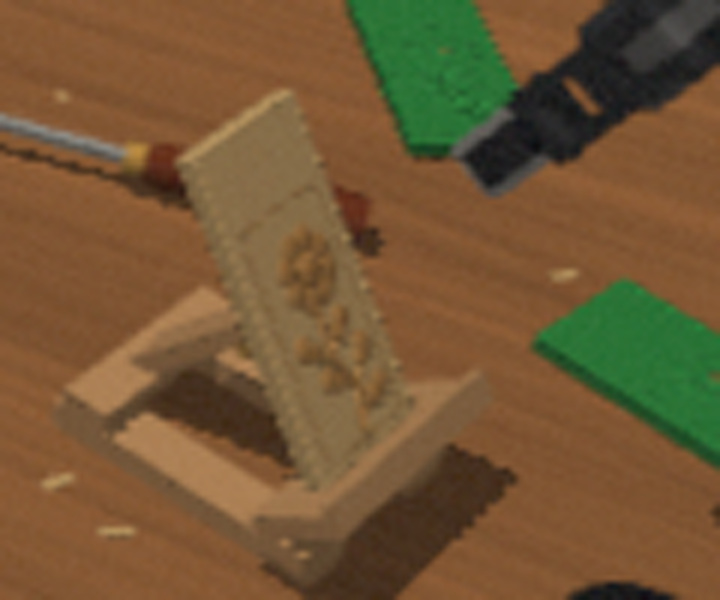

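View pics/w10.png

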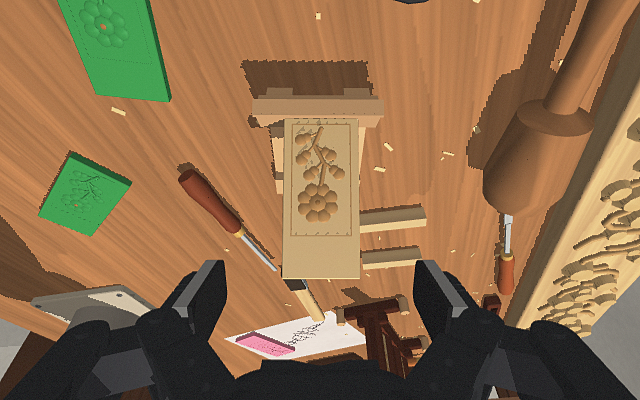

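```bash
python3 - <<'E'
from e import *
import pickle
cw=pickle.load(open('w10.pkl','rb'));cs=camera_params('scene');ct=camera_params('top');qy=Mq[:,1]
for n,a in (('foot',0),('head',-140)):
  for y in(-33,33):
    for z in (0,10):
      p=rest+a*qx+y*qy+z*qz; u=np.array(proj(cs,p));print(n,y,z,p.round(1),'w',np.round(proj(cw,p),1),'sc',((u-[370,190]+.5)*6-.5).round(0),'top',np.round(proj(ct,p),1))
im=cv2.imread('pics/t5.png');cv2.imwrite('pics/t5c.png',cv2.resize(im[170:240,195:265],None,fx=8,fy=8,interpolation=cv2.INTER_CUBIC))
im=cv2.imread('pics/w10.png');cv2.imwrite('pics/w10c.png',cv2.resize(im[80:300,240:400],None,fx=2.7,fy=2.7,interpolation=cv2.INTER_CUBIC))
E
```

```text
foot -33 0 [562.7 359.1  32. ] w [353.8 122.9] sc [307. 490.] top [216.4 193.2]
foot -33 10 [564.7 367.   37.7] w [355.1 118.6] sc [328. 491.] top [213.6 192.6]
foot 33 0 [498.7 375.5  32. ] w [281.9 122.6] sc [399. 408.] top [213.4 212.2]
foot 33 10 [500.8 383.4  37.7] w [280.7 118.3] sc [420. 408.] top [210.5 211.7]
head -33 0 [542.7 281.3 146.7] w [356.1 278.8] sc [178. 158.] top [232.8 188.3]
head -33 10 [544.7 289.2 152.4] w [357.5 280. ] sc [199. 155.] top [229.8 187.7]
head 33 0 [478.8 297.7 146.7] w [279.2 278.8] sc [279.  89.] top [229.7 208.9]
head 33 10 [480.8 305.7 152.4] w [277.8 280. ] sc [299.  86.] top [226.6 208.4]
```

View pics/t5c.png

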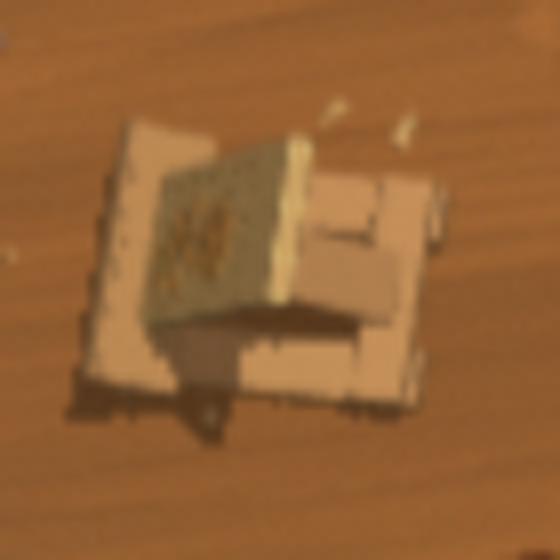

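View pics/w10c.png

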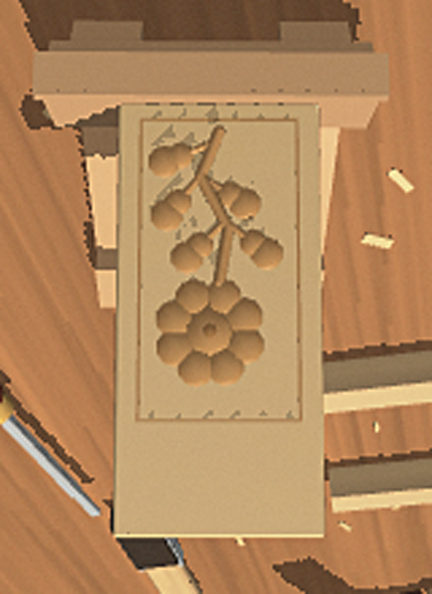

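The panel leans stably. The head edge sits about 3 px (roughly 2.5 mm) to the +x side of my prediction, so I'll correct for that. Next I'll move up and reorient for the regrip.

```bash
cat >> e.py <<'E'
rest2=rest-2.5*Mq[:,1]+np.array([0,-1.,0])
M2=tool(qx,qz)
def g2(d): return rest2-140*qx+5*qz+d*qx   # TCP d below head
E
python3 - <<'E'
from e import *
print(g2(26),g2(-110),M2)
plan([490,270,340],tool([0,0,-1],ang(30)),g=1,step=30,deg=6.5)
E
```

```text
[517.8787689  306.31192119 128.25121523] [498.47936724 230.7562402  239.65589325] [[ 0.14264266 -0.96858316  0.20371483]
 [ 0.55555648  0.24868989  0.79341688]
 [-0.81915204  0.          0.57357644]]
dist 190.9 tool [ -49.9 -183.6  -15.4] rv [-0.752 -0.205  0.506] deg 53.2
1 -6 -20 -2 -0.08 -0.02 0.06; 1 -7 -20 -3 -0.08 -0.02 0.06; 1 -8 -19 -5 -0.08 -0.02 0.06; 1 -9 -18 -6 -0.08 -0.02 0.06; 1 -10 -17 -7 -0.08 -0.02 0.06; 1 -11 -16 -8 -0.08 -0.02 0.06; 1 -12 -14 -9 -0.08 -0.02 0.06; 1 -13 -13 -10 -0.08 -0.02 0.06; 1 -14 -11 -11 -0.08 -0.02 0.06
```

```bash
python3 -m handwheel '1 -30 0 0 0 0 0; 1 -20 -18 -3 -0.08 -0.02 0.06; 1 -12 -19 -5 -0.08 -0.02 0.06; 1 -9 -18 -6 -0.08 -0.02 0.06; 1 -10 -17 -7 -0.08 -0.02 0.06; 1 -11 -16 -8 -0.08 -0.02 0.06; 1 -12 -14 -9 -0.08 -0.02 0.06; 1 -8 -13 -10 -0.08 -0.02 0.06; 1 0 -11 -11 -0.08 -0.02 0.06;1 0 -11 -11 -0.08 -0.02 0.04'; python3 - <<'E'
from e import *
s,M=st();plan(g2(-110)+[0,0,50],M2,g=1,step=30,deg=6.5)
E
```

```text
clock: 12.55
eef_pos: [478.0, 293.3, 335.3]
tool_rot: [2.486, 1.533, 2.999]
force: [0.5, -0.0, 0.1]
width: 85.3
t 12.55 pos [477.966 293.25  335.313] x [-0.038  0.005 -0.999] z [ 0.871  0.491 -0.03 ] F [ 0.452 -0.032  0.066] w 85.3 q [-0.777  0.431  0.289  1.617 -0.157  1.144  0.07 ]
dist 80.1 tool [ 44.5 -65.6 -11.4] rv [-0.792 -0.596  0.213] deg 58.1
1 5 -7 -1 -0.09 -0.07 0.02; 1 5 -7 -2 -0.09 -0.07 0.02; 1 4 -7 -3 -0.09 -0.07 0.02; 1 4 -7 -4 -0.09 -0.07 0.02; 1 3 -7 -5 -0.09 -0.07 0.02; 1 3 -6 -6 -0.09 -0.07 0.02; 1 2 -6 -6 -0.09 -0.07 0.02; 1 2 -5 -7 -0.09 -0.07 0.02; 1 1 -5 -8 -0.09 -0.07 0.02
```

```bash
python3 -m handwheel '1 5 -7 -1 -0.09 -0.07 0.02; 1 5 -7 -2 -0.09 -0.07 0.02; 1 4 -7 -3 -0.09 -0.07 0.02; 1 4 -7 -4 -0.09 -0.07 0.02; 1 3 -7 -5 -0.09 -0.07 0.02; 1 3 -6 -6 -0.09 -0.07 0.02; 1 2 -6 -6 -0.09 -0.07 0.02; 1 2 -5 -7 -0.09 -0.07 0.02; 1 1 -5 -8 -0.09 -0.07 0.02; 1 0 0 0 0 0 0'; python3 - <<'E'
from e import *
s,M=st();plan(g2(-70),M2,g=1,step=30,deg=6.5)
E
```

```text
clock: 13.55
eef_pos: [486.1, 220.1, 279.6]
tool_rot: [-0.017, 0.994, 1.266]
force: [0.5, -0.9, -0.2]
width: 85.3
t 13.55 pos [486.129 220.067 279.576] x [ 0.164  0.52  -0.838] z [0.235 0.805 0.545] F [ 0.483 -0.878 -0.248] w 85.3 q [ 0.038  0.355 -0.264  2.105 -0.841  0.561  1.782]
dist 81.8 tool [81.  -7.2 -8.9] rv [-0.027 -0.035  0.03 ] deg 3.0
1 27 -2 -3 -0.01 -0.01 0.01; 1 27 -3 -3 -0.01 -0.01 0.01; 1 27 -3 -4 -0.01 -0.01 0.01
```

```bash
python3 -m handwheel '1 20 -2 -3 -0.01 -0.01 0.01; 1 22 -3 -3 -0.01 -0.01 0.01; 1 24 -2 -3 -0.01 -0.01 0.01; 1 0 0 0 0 0 0'; python3 - <<'E'
from e import *
import pickle
s,M=st();plan(g2(-30),M2,g=1,step=30,deg=6.5)
cp=camera_params('wrist');pickle.dump(cp,open('w11.pkl','wb'))
cv2.imwrite('pics/w11.png',get_image('wrist'))
E
```

```text
clock: 13.95
eef_pos: [498.3, 246.4, 216.3]
tool_rot: [0.016, 0.971, 1.327]
force: [-1.0, -0.6, 0.5]
width: 85.7
t 13.95 pos [498.323 246.412 216.266] x [ 0.136  0.548 -0.826] z [0.215 0.797 0.564] F [-1.009 -0.559  0.519] w 85.7 q [ 0.069  0.511 -0.368  2.119 -0.976  0.427  1.961]
dist 52.3 tool [52.1 -4.2  1.7] rv [-0.01  -0.011 -0.004] deg 0.9
1 26 -2 1 0 -0.01 0; 1 26 -2 1 0 -0.01 0
```

View pics/w11.png

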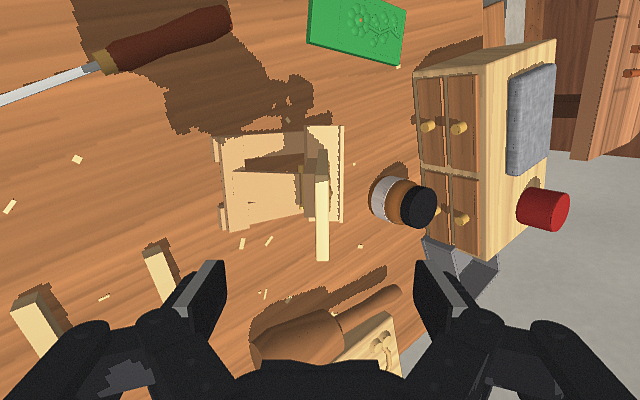

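```bash
python3 - <<'E'
from e import *
import pickle
cp=pickle.load(open('w11.pkl','rb'));im=cv2.imread('pics/w11.png')
cv2.imwrite('pics/w11c.png',cv2.resize(im[150:280,280:370],None,fx=4.6,fy=4.6,interpolation=cv2.INTER_CUBIC))
H=rest2-140*qx
for u,v in [(316,176),(328,177),(316.5,261),(329,261)]:
    e,d=ray(cp,u,v);t=((H-e)@qx)/(d@qx);q=Mq.T@(e+d*t-H);print(u,v,q.round(1))
for y in(-33,33):
  for z in(0,10): print(y,z,np.round(proj(cp,H+y*Mq[:,1]+z*qz),1))
E
```

```text
316 176 [-0.  32.5  1.5]
328 177 [-0.  31.8  9.7]
316.5 261 [ -0.  -31.8   0.9]
329 261 [  0.  -31.8  10.2]
-33 0 [315.3 262.5]
-33 10 [328.7 262.4]
33 0 [313.8 175.3]
33 10 [328.5 175.2]
```

View pics/w11c.png

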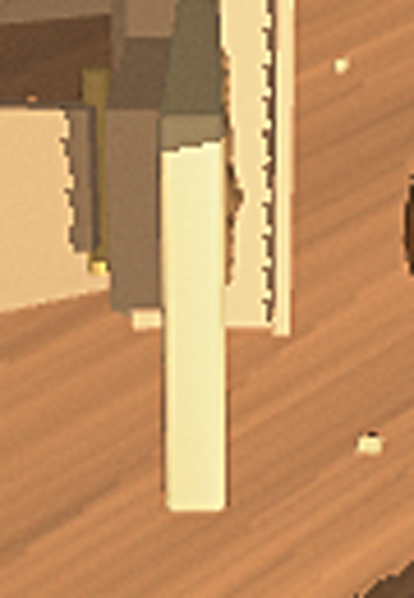

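The head edge sits at (316-329, 175-262), within 1 mm of prediction. I'll advance onto it.

```bash
python3 -m handwheel '1 24 -2 1 0 -0.01 0; 1 24 -2 0 0 -0.01 0; 1 18 -1 0 0 0 0; 1 0 0 0 0 0 0'; python3 - <<'E'
from e import *
s,M=st();plan(g2(26),M2,g=1,step=12,deg=6.5)
E
```

```text
clock: 14.4
eef_pos: [512.7, 285.4, 167.0]
tool_rot: [0.008, 0.952, 1.319]
force: [-0.7, 0.1, 0.1]
width: 85.5
t 14.4 pos [512.651 285.397 166.982] x [ 0.144  0.562 -0.814] z [0.21  0.787 0.58 ] F [-0.688  0.072  0.147] w 85.5 q [ 0.104  0.658 -0.534  2.112 -1.092  0.235  2.078]
dist 44.3 tool [44.1  0.1 -4.9] rv [-0.008  0.008  0.   ] deg 0.7
1 11 0 -1 0 0 0; 1 11 0 -1 0 0 0; 1 11 0 -1 0 0 0; 1 11 0 -1 0 0 0
```

The wrist joints are near their limits here (q5 -1.092, q6 0.235). Before going further I'll fit the arm's kinematics from the logged states, so I can choose a better in-plane tilt.

```bash
cat > kin.py <<'E'
import numpy as np
from scipy.spatial.transform import Rotation as R
from scipy.optimize import least_squares
S=[([268.259,591.562,238.615],[-.001,-.001,-1],[.413,.911,-.001],[-1.211,.629,.038,1.518,-.027,.996,-.02]),
([507.075,281.193,234.036],[-.008,0,-1],[.993,.12,-.008],[-.757,.554,.32,1.725,-.217,.904,-.226]),
([588.744,187.916,233.959],[-.006,-.004,-1],[.987,-.161,-.005],[-.595,.62,.397,1.618,-.273,.967,-.268]),
([538.65,382.394,277.342],[-.018,.001,-1],[.98,-.2,-.018],[-.885,.649,.417,1.429,-.284,1.137,-.622]),
([574.682,132.464,111.308],[.049,.428,-.903],[.994,-.107,.004],[.024,.727,-.076,1.905,-.764,.58,.524]),
([577.354,145.526,16.135],[.056,.42,-.906],[.992,-.122,.004],[.068,.896,-.188,1.919,-.859,.379,.644]),
([526.678,330.373,222.938],[-.113,-.546,-.83],[.969,-.246,.03],[-1.033,.948,.58,1.207,-.049,1.516,-.808]),
([523.391,327.094,81.394],[-.114,-.485,-.867],[.971,-.24,.007],[-1.006,1.06,.52,1.341,-.127,1.231,-.812]),
([539.717,398.88,208.406],[-.116,-.487,-.866],[.97,-.241,.005],[-1.015,1.015,.541,1.029,-.114,1.589,-.835]),
([477.966,293.25,335.313],[-.038,.005,-.999],[.871,.491,-.03],[-.777,.431,.289,1.617,-.157,1.144,.07]),
([486.129,220.067,279.576],[.164,.52,-.838],[.235,.805,.545],[.038,.355,-.264,2.105,-.841,.561,1.782]),
([512.651,285.397,166.982],[.144,.562,-.814],[.21,.787,.58],[.104,.658,-.534,2.112,-1.092,.235,2.078])]
def rz(a):return R.from_euler('z',a).as_matrix()
def ry(a):return R.from_euler('y',a).as_matrix()
def fk(q,k):
    a0,h,L2,L3,L4,o2,o4,o6,s7=k[:9]; 
    M=rz(q[0]+a0);p=np.array([0,0,h]);M=M@ry(q[1]);p=p+M@[o2,0,L2];M=M@rz(k[9]*q[2]);M=M@ry(q[3]);p=p+M@[o4,0,L3];M=M@rz(k[10]*q[4])@ry(q[5]);p=p+M@[o6,0,L4];M=M@rz(s7+k[11]*q[6])
    return p,M # tool x = M z
def res(k,sg):
    kk=np.concatenate([k,sg]);o=[]
    for p,x,z,q in S:
        P,M=fk(q,kk);o+=list((P-p)/1.)+list(200*(M[:,2]-x))+list(200*(M[:,0]-z))
    return o
def fit():
    best=None
    for a in(1,-1):
     for b in(1,-1):
      for c in(1,-1):
       for s0 in (0,np.pi):
        r=least_squares(res,[2.356,330,350,350,200,0,0,0,s0],args=([a,b,c],))
        if best is None or r.cost<best[0]:best=(r.cost,np.concatenate([r.x,[a,b,c]]),r)
    return best
if __name__=='__main__':
    b=fit();print(b[0],b[1].round(3));print(np.abs(np.array(b[2].fun).reshape(-1,9)).max(0).round(2));np.save('k.npy',b[1])
E
python3 kin.py
```

```text
451266.4064562782 [   1.946  237.95  -218.266  412.436 -851.766  118.132  389.503 -346.855
    3.697   -1.      -1.      -1.   ]
[2.0739e+02 3.1524e+02 1.7366e+02 1.4061e+02 1.5044e+02 1.2000e-01
 2.0711e+02 2.1805e+02 5.7690e+01]
```

```bash
sed -i 's/M=rz(q\[0\]+a0)/M=rz(a0-q[0])/; s/\[2.356,330/[0,330/' kin.py; python3 kin.py
```

```text
147.00115169504656 [-3.50000e-02  3.31635e+02  5.47632e+02  3.90382e+02  3.28307e+02
 -1.12220e+01 -2.71400e+00 -7.68200e+00  3.10900e+00 -1.00000e+00
 -1.00000e+00 -1.00000e+00]
[4.74 3.23 4.02 4.04 1.2  0.12 0.77 1.8  3.75]
```

```bash
cat > ik.py <<'E'
from kin import *
from e import rest2,qx,qz,Mq,tool,ang
k=np.load('k.npy')
lo=np.array([-3.06,-.37,-1.25,.18,-1.1,.23,-2.94]);hi=np.array([3.06,2.12,1.32,2.47,4.24,1.98,2.94])
rng=np.random.default_rng(0)
def ik(p,M,seeds):
    # M: tool matrix cols x,y,z ; margin-aware
    best=None
    for s in seeds:
        def f(q):
            P,Mm=fk(q,k);marg=np.minimum(q-lo,hi-q)
            return np.concatenate([(P-p)/2,100*(Mm[:,2]-M[:,0]),100*(Mm[:,0]-M[:,2]),0.3*np.maximum(0,0.5-marg)])
        r=least_squares(f,np.clip(s,lo+.02,hi-.02),bounds=(lo,hi),max_nfev=60)
        P,Mm=fk(r.x,k);err=np.linalg.norm(P-p)+100*np.linalg.norm(Mm[:,2]-M[:,0])+100*np.linalg.norm(Mm[:,0]-M[:,2])
        if err<3:
            m=np.minimum(r.x-lo,hi-r.x).min()
            if best is None or m>best[0]:best=(m,r.x)
    return best
if __name__=='__main__':
    seeds=[lo+(hi-lo)*rng.uniform(.2,.8,7) for _ in range(14)]+[np.array(S[-1][3]),np.array(S[-3][3])]
    H=rest2-140*qx+5*qz
    fx=ang(9.7);fy=ang(99.7);Z=np.array([0,0,1.]);F=np.array([543.5,-203.8,0])
    for sg in(1,-1):
      for phi in(-40,-30,-20,-10,0,10,20,30,40):
        a=np.radians(phi)
        x=np.cos(a)*qx+np.sin(a)*Mq[:,1]           # panel axes
        G=H+16*qx+10*x
        b=ik(G,tool(x,sg*qz),seeds)
        # panel x->-Z, panel z->fx, panel y = z x x = fx x (-Z)
        py=np.cross(fx,-Z);xf=np.cos(a)*-Z+np.sin(a)*py
        b2=ik(F+[0,0,173-16]+10*xf,tool(xf,sg*fx),seeds)
        b3=ik(F+[0,0,173-16+130]+10*xf,tool(xf,sg*fx),seeds)
        print(sg,phi,*[ (None if t is None else (round(t[0],2),t[1].round(2).tolist())) for t in (b,b2,b3)])
E
python3 ik.py
```

```text
1 -40 (np.float64(0.06), [-0.68, 0.77, -0.0, 2.41, 2.85, 0.93, -2.44]) (np.float64(0.45), [0.11, 0.7, -0.19, 2.02, 1.32, 0.84, -0.99]) (np.float64(0.53), [0.11, 0.48, -0.19, 1.94, 1.05, 0.94, -0.62])
1 -30 (np.float64(0.11), [-0.41, 0.71, -0.21, 2.36, 3.0, 0.71, -2.35]) (np.float64(0.49), [0.28, 0.67, -0.3, 1.98, 1.17, 0.76, -0.77]) (np.float64(0.59), [0.3, 0.46, -0.32, 1.88, 0.88, 0.91, -0.41])
1 -20 (np.float64(0.18), [0.07, 0.8, -0.73, 2.29, 2.71, 0.52, -1.79]) (np.float64(0.53), [0.49, 0.68, -0.49, 1.94, 1.02, 0.76, -0.54]) (np.float64(0.65), [0.39, 0.46, -0.34, 1.82, 0.64, 0.89, -0.14])
1 -10 (np.float64(0.17), [0.32, 0.96, -1.04, 2.2, 2.14, 0.4, -1.06]) (np.float64(0.55), [0.65, 0.71, -0.61, 1.87, 0.83, 0.78, -0.3]) (np.float64(0.72), [0.58, 0.49, -0.49, 1.75, 0.49, 0.95, 0.03])
1 0 (np.float64(0.12), [0.41, 1.05, -1.13, 2.09, 1.44, 0.36, -0.29]) (np.float64(0.58), [0.75, 0.74, -0.67, 1.8, 0.62, 0.81, -0.05]) (np.float64(0.78), [0.64, 0.52, -0.46, 1.67, 0.27, 1.01, 0.25])
1 10 (np.float64(0.24), [0.02, 0.77, -0.42, 1.96, -0.82, 0.47, 1.86]) (np.float64(0.66), [0.2, 0.71, 0.32, 
[... 1774 characters left out ...]
.15, 1.72, -0.32, 0.86, -2.32]) (np.float64(0.57), [-0.03, 0.62, 0.69, 1.6, -0.53, 1.23, -2.15])
-1 20 (np.float64(0.47), [0.04, 0.84, -0.41, 1.82, -0.63, 0.7, -1.44]) (np.float64(0.68), [0.39, 0.75, 0.13, 1.63, -0.42, 1.03, -2.21]) (np.float64(0.63), [0.38, 0.6, 0.15, 1.52, -0.36, 1.28, -2.31])
-1 30 (np.float64(0.65), [0.13, 0.96, -0.57, 1.68, -0.37, 0.88, -1.65]) (np.float64(0.65), [0.49, 0.82, 0.06, 1.55, -0.45, 1.19, -2.17]) (np.float64(0.59), [0.56, 0.67, -0.06, 1.44, -0.36, 1.39, -2.33])
-1 40 (np.float64(0.7), [0.07, 1.03, -0.49, 1.53, -0.4, 1.13, -1.62]) (np.float64(0.68), [0.69, 0.91, -0.21, 1.46, -0.35, 1.29, -2.26]) (np.float64(0.5), [0.77, 0.78, -0.35, 1.38, -0.29, 1.48, -2.42])
```

An in-plane tilt of 20° gives comfortable joint margins at both the easel and the frame. I'll back off and regrip with that tilt.

```bash
cat >> e.py <<'E'
a20=np.radians(20);x20=np.cos(a20)*qx+np.sin(a20)*Mq[:,1];M20=tool(x20,qz)
def g20(d): return rest2-140*qx+5*qz+16*qx+d*x20   # d=10 at grasp
E
python3 -m handwheel '1 -20 0 0 0 0 0; 1 -25 0 0 0 0 0; 1 -20 0 0 0 0 0'; python3 - <<'E'
from e import *
s,M=st();plan(g20(-90),M20,g=1,step=30,deg=4)
E
```

```text
clock: 14.7
eef_pos: [501.4, 248.5, 222.7]
tool_rot: [0.011, 0.955, 1.322]
force: [-0.4, 0.6, 1.0]
width: 85.6
t 14.7 pos [501.353 248.496 222.664] x [ 0.142  0.56  -0.816] z [0.212 0.788 0.577] F [-0.353  0.645  1.037] w 85.6 q [ 0.093  0.509 -0.393  2.113 -0.976  0.429  1.96 ]
dist 37.0 tool [ 17.2 -32.5  -4.7] rv [-0.008  0.006  0.348] deg 19.9
1 3 -6 -1 0 0 0.07; 1 3 -7 -1 0 0 0.07; 1 3 -7 -1 0 0 0.07; 1 2 -7 -1 0 0 0.07; 1 2 -7 -1 0 0 0.07
```

```bash
python3 -m handwheel '1 3 -6 -1 0 0 0.07; 1 3 -7 -1 0 0 0.07; 1 3 -7 -1 0 0 0.07; 1 2 -7 -1 0 0 0.07; 1 2 -7 -1 0 0 0.07; 1 0 0 0 0 0 0'; python3 - <<'E'
from e import *
import pickle
s,M=st();plan(g20(-20),M20,g=1,step=20,deg=4)
E
```

```text
clock: 15.3
eef_pos: [534.5, 238.9, 217.4]
tool_rot: [0.463, 0.892, 1.885]
force: [-0.3, -0.4, 0.0]
width: 85.4
t 15.3 pos [534.499 238.908 217.409] x [-0.194  0.597 -0.778] z [0.209 0.8   0.562] F [-0.31  -0.421  0.005] w 85.4 q [ 0.034  0.685 -0.222  1.743 -0.659  0.967  1.724]
dist 83.5 tool [83.5 -2.2 -0. ] rv [-0.008 -0.012  0.006] deg 0.9
1 17 -0 -0 0 0 0; 1 17 -0 -0 0 0 0; 1 17 -0 -0 0 0 0; 1 17 -0 -0 0 0 0; 1 17 -1 -0 0 0 0
```

```bash
python3 -m handwheel '1 18 0 0 0 0 0; 1 18 -1 0 0 -0.01 0; 1 17 -1 0 0 0 0; 1 17 -1 0 0 0 0; 1 10 0 0 0 0 0; 1 0 0 0 0 0 0'; python3 - <<'E'
from e import *
s,M=st();plan(g20(10),M20,g=1,step=12,deg=4)
cv2.imwrite('pics/w12.png',get_image('wrist'))
E
```

```text
clock: 15.9
eef_pos: [520.0, 285.2, 160.3]
tool_rot: [0.447, 0.9, 1.865]
force: [-0.1, -0.6, 0.3]
width: 85.4
t 15.9 pos [519.968 285.242 160.284] x [-0.18   0.595 -0.783] z [0.209 0.801 0.561] F [-0.055 -0.648  0.318] w 85.4 q [-0.022  0.754 -0.263  1.816 -0.726  0.788  1.771]
dist 38.6 tool [38.5 -1.8 -1.5] rv [-0.008 -0.014  0.021] deg 1.5
1 10 -0 -0 0 0 0.01; 1 10 -1 -0 0 0 0.01; 1 10 -1 -0 0 0 0.01; 1 10 -1 -0 0 0 0.01
```

View pics/w12.png

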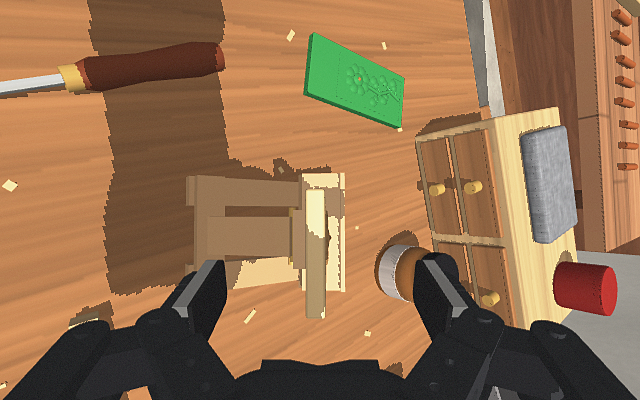

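```bash
python3 -m handwheel '1 10 0 0 0 0 0.01; 1 10 -1 0 0 -0.01 0.01; 1 10 -1 -1 0 0 0; 1 9 0 0 0 0 0; 1 0 0 0 0 0 0'; python3 - <<'E'
from e import *
s,M=st();plan(g20(10),M20,g=1,step=12,deg=4)
cv2.imwrite('pics/w13.png',get_image('wrist'))
E
```

```text
clock: 16.45
eef_pos: [516.2, 307.7, 128.3]
tool_rot: [0.459, 0.884, 1.88]
force: [-0.4, -0.0, -0.3]
width: 85.9
t 16.45 pos [516.189 307.666 128.308] x [-0.193  0.604 -0.773] z [0.211 0.795 0.569] F [-0.431 -0.022 -0.297] w 85.9 q [-0.038  0.817 -0.29   1.817 -0.756  0.731  1.8  ]
dist 2.0 tool [-0.5  1.7 -0.8] rv [-0.008 -0.003  0.005] deg 0.6
1 -1 2 -1 -0.01 0 0.01
```

View pics/w13.png

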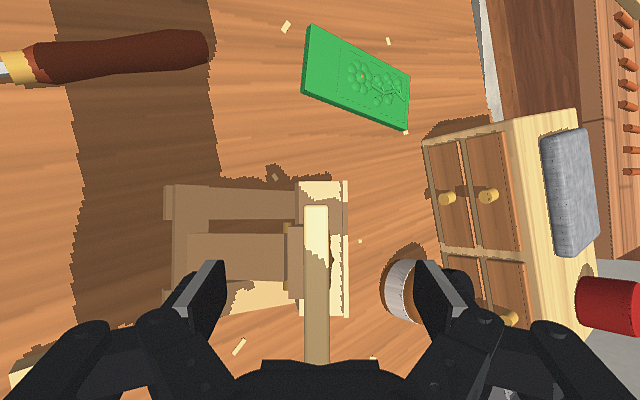

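```bash
python3 -m handwheel '0.6 0 1 -1.5 0 0 0; 0.2 0 0 0 0 0 0; -0.2 0 0 0 0 0 0; -0.5 0 0 0 0 0 0; -0.6 0 0 0 0 0 0; -0.7 0 0 0 0 0 0; -0.8 0 0 0 0 0 0;-1 0 0 0 0 0 0;-1 0 0 0 0 0 0'; python3 - <<'E'
from e import *
s,M=st()
cv2.imwrite('pics/w14.png',get_image('wrist'))
im=get_image('scene');cv2.imwrite('pics/s14c.png',cv2.resize(im[170:290,360:500],None,fx=5,fy=5,interpolation=cv2.INTER_CUBIC))
E
```

```text
clock: 17.4
eef_pos: [516.5, 305.8, 129.2]
tool_rot: [0.454, 0.884, 1.875]
force: [-0.6, 0.1, 0.1]
width: 9.5
t 17.4 pos [516.516 305.838 129.204] x [-0.19   0.605 -0.773] z [0.21  0.795 0.57 ] F [-0.58   0.121  0.15 ] w 9.5 q [-0.035  0.814 -0.29   1.82  -0.757  0.729  1.804]
```

View pics/w14.png

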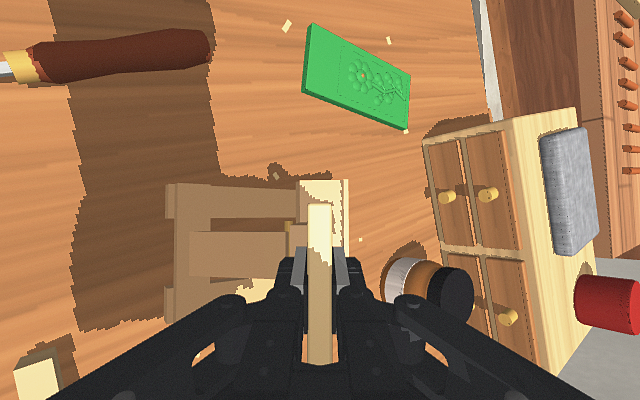

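View pics/s14c.png

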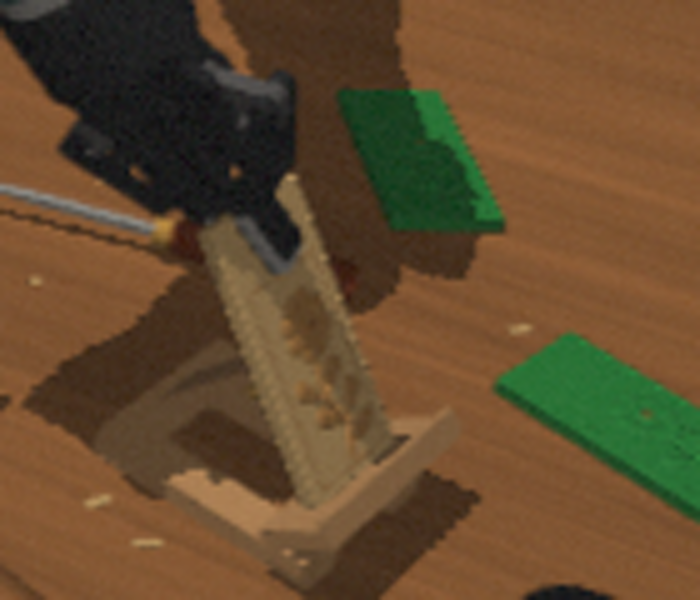

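Gripped at 9.5 mm. I'll lift it off along the mast direction.

```bash
python3 -m handwheel '-1 -5 2 1 0 0 0; -1 -9 3 1 0 0 0; -1 -14 5 2 0 0 0; -1 -19 7 2 0 0 0; -1 -24 8 3 0 0 0; -1 -28 10 6 0 0 0; -1 -28 10 6 0 0 0; -1 -28 10 6 0 0 0; -1 -28 10 6 0 0 0;-1 0 0 0 0 0 0'; cat > f.py <<'E'
from e import *
Tg=np.array([516.52,305.84,129.2]);Mg=tool([-.19,.605,-.773],[.21,.795,.57])
# panel in tool: normal = tool z, centred
po=rest2-70*qx+5*qz
r=Mg.T@(po-Tg); r[2]=0; phi=np.arctan2(qx@Mg[:,1],qx@Mg[:,0])  # qx=cos phi x + sin phi y
relM=np.column_stack([[np.cos(phi),np.sin(phi),0],[-np.sin(phi),np.cos(phi),0],[0,0,1]])  # panel cols in tool
rel=r # panel mid-body centre in tool
F0=np.array([543.5,-203.8,0]);th=9.7
def fr(up,dx=0,dy=0,th=th,relM=relM,rel=rel,F0=F0):
    fx=ang(th);Z=np.array([0,0,1.]);Mp=np.column_stack([-Z,np.cross(fx,-Z),fx])
    M=Mp@relM.T;c=F0+dx*fx+dy*ang(th+90)+[0,0,33+70+up];return c-M@rel,M
E
python3 - <<'E'
from f import *
print('rel',rel,'phi',np.degrees(phi));s,M=st();p,Mt=fr(160);print(p);plan(p,Mt,g=-1,step=35,deg=6)
E
```

```text
clock: 18.5
eef_pos: [493.0, 215.6, 320.4]
tool_rot: [0.455, 0.891, 1.872]
force: [0.2, 0.4, -1.7]
width: 9.4
rel [ 42.22548264 -16.26052933   0.        ] phi -19.543855514098173
t 18.5 pos [493.029 215.641 320.416] x [-0.187  0.6   -0.778] z [0.212 0.798 0.565] F [ 0.188  0.364 -1.669] w 9.4 q [ 0.075  0.494 -0.215  1.77  -0.638  1.118  1.651]
[ 543.298 -202.619  308.232]
dist 421.4 tool [-250.9  -76.5 -329.9] rv [ 1.22   0.132 -0.342] deg 73.0
-1 -19 -6 -25 0.09 0.01 -0.03; -1 -19 -9 -25 0.09 0.01 -0.03; -1 -18 -12 -24 0.09 0.01 -0.03; -1 -18 -14 -23 0.09 0.01 -0.03; -1 -17 -17 -22 0.09 0.01 -0.03; -1 -16 -19 -20 0.09 0.01 -0.03; -1 -16 -21 -19 0.09 0.01 -0.03; -1 -15 -24 -17 0.09 0.01 -0.03; -1 -14 -25 -14 0.09 0.01 -0.03; -1 -13 -27 -12 0.09 0.01 -0.03
-1 -12 -28 -10 0.09 0.01 -0.03; -1 -12 -29 -7 0.09 0.01 -0.03; -1 -11 -30 -4 0.09 0.01 -0.03
```

```bash
python3 -m handwheel '-1 -24 -3 -25 0.09 0.01 -0.03; -1 -22 -8 -25 0.09 0.01 -0.03; -1 -20 -12 -24 0.09 0.01 -0.03; -1 -18 -14 -23 0.09 0.01 -0.03; -1 -17 -17 -22 0.09 0.01 -0.03; -1 -16 -19 -20 0.09 0.01 -0.03; -1 -16 -21 -19 0.09 0.01 -0.03; -1 -15 -24 -17 0.09 0.01 -0.03; -1 -14 -25 -14 0.09 0.01 -0.03'; python3 - <<'E'
from f import *
s,M=st();p,Mt=fr(180);print(p);plan(p,Mt,g=-1,step=35,deg=6)
E
```

```text
clock: 19.4
eef_pos: [518.6, -86.9, 326.5]
tool_rot: [1.091, 1.145, 1.632]
force: [0.8, 0.6, -2.8]
width: 8.9
t 19.4 pos [518.588 -86.949 326.514] x [-0.025  0.412 -0.911] z [0.86  0.473 0.19 ] F [ 0.766  0.625 -2.829] w 8.9 q [ 0.26   0.462  0.15   1.664 -0.469  1.257  1.142]
[ 543.298 -202.619  328.232]
dist 118.3 tool [ -49.8 -102.   -33.2] rv [ 0.379  0.06  -0.072] deg 22.3
-1 -12 -26 -8 0.09 0.01 -0.02; -1 -12 -26 -6 0.09 0.01 -0.02; -1 -11 -27 -4 0.09 0.01 -0.02; -1 -11 -28 -1 0.09 0.01 -0.02
```

```bash
python3 -m handwheel '-1 -13 -20 -8 0.09 0.01 -0.02; -1 -12 -22 -6 0.09 0.01 -0.02; -1 -11 -23 -4 0.09 0.01 -0.02; -1 -10 -20 -1 0.09 0.01 -0.02; -1 -4 -8 0 0 0 0; -1 0 0 0 0 0 0'; python3 - <<'E'
from f import *
s,M=st();p,Mt=fr(180);print(p);plan(p,Mt,g=-1,step=35,deg=6)
E
```

```text
clock: 20.0
eef_pos: [532.6, -200.3, 337.0]
tool_rot: [1.525, 1.237, 1.687]
force: [0.2, 0.2, -1.4]
width: 9.3
t 20.0 pos [ 532.635 -200.275  337.049] x [-0.038  0.326 -0.945] z [0.987 0.159 0.015] F [ 0.242  0.204 -1.391] w 9.3 q [ 0.298  0.54   0.294  1.482 -0.414  1.38   0.86 ]
[ 543.298 -202.619  328.232]
dist 14.0 tool [ 7.2 -6.7 10. ] rv [-0.004  0.017  0.007] deg 1.1
-1 7 -7 10 0 0.02 0.01
```

```bash
python3 -m handwheel '-1 7 -6 10 0 0.02 0.01; -1 0 0 0 0 0 0; -1 0 0 0 0 0 0'; python3 - <<'E'
from f import *
import pickle
s,M=st();p,Mt=fr(180);plan(p,Mt,g=-1,step=35,deg=6,dp=1)
cp=camera_params('wrist');pickle.dump((cp,s['eef_pos'],M),open('w15.pkl','wb'))
cv2.imwrite('pics/w15.png',get_image('wrist'))
im=get_image('scene');cv2.imwrite('pics/s15.png',im);cv2.imwrite('pics/s15c.png',cv2.resize(im[70:230,170:310],None,fx=3.7,fy=3.7,interpolation=cv2.INTER_CUBIC))
im=get_image('top');cv2.imwrite('pics/t15.png',im)
E
```

```text
clock: 20.3
eef_pos: [541.9, -198.9, 328.6]
tool_rot: [1.58, 1.221, 1.752]
force: [-0.4, -0.2, -0.6]
width: 9.4
t 20.3 pos [ 541.861 -198.878  328.597] x [-0.062  0.337 -0.94 ] z [ 0.985  0.171 -0.003] F [-0.392 -0.157 -0.628] w 9.4 q [ 0.298  0.574  0.287  1.448 -0.416  1.403  0.857]
dist 4.0 tool [-1.  -3.8  0.8] rv [ 0.002 -0.004 -0.008] deg 0.5
-1 -1.0 -3.8 0.8 0 0 -0.01
```

View pics/w15.png

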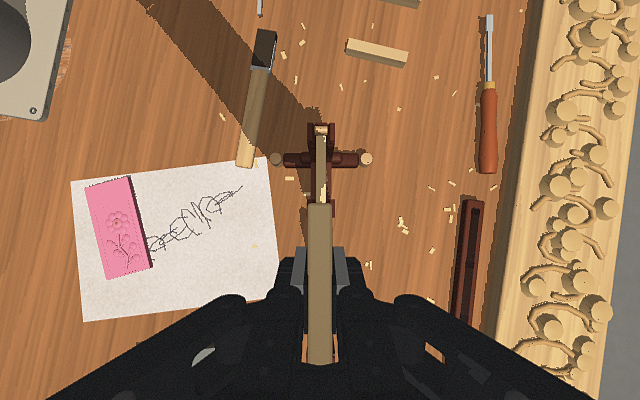

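View pics/s15c.png

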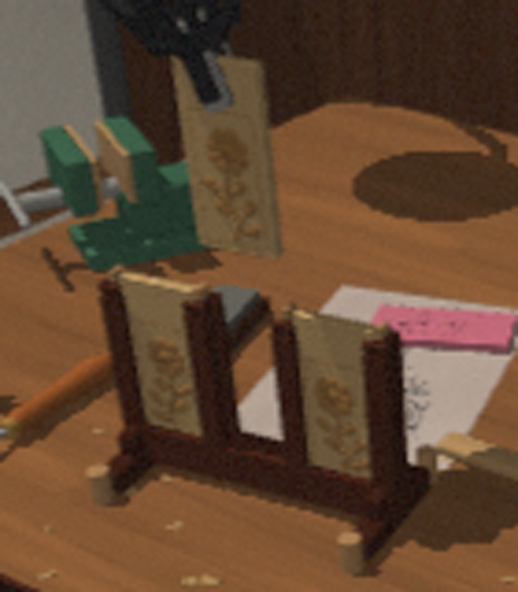

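```bash
python3 - <<'E'
from f import *
im=cv2.imread('pics/w15.png');cv2.imwrite('pics/w15c.png',cv2.resize(im[110:260,265:385],None,fx=4,fy=4,interpolation=cv2.INTER_CUBIC))
im=cv2.imread('pics/t15.png');cv2.imwrite('pics/t15c.png',cv2.resize(im[120:220,320:440],None,fx=5,fy=5,interpolation=cv2.INTER_CUBIC))
im=cv2.imread('pics/s15.png');cv2.imwrite('pics/s15d.png',cv2.resize(im[75:145,210:250],None,fx=8,fy=8,interpolation=cv2.INTER_CUBIC))
cv2.imwrite('pics/s15e.png',cv2.resize(im[135:215,190:290],None,fx=7,fy=7,interpolation=cv2.INTER_CUBIC))
E
```

```text
(no output)
```

View pics/w15c.png

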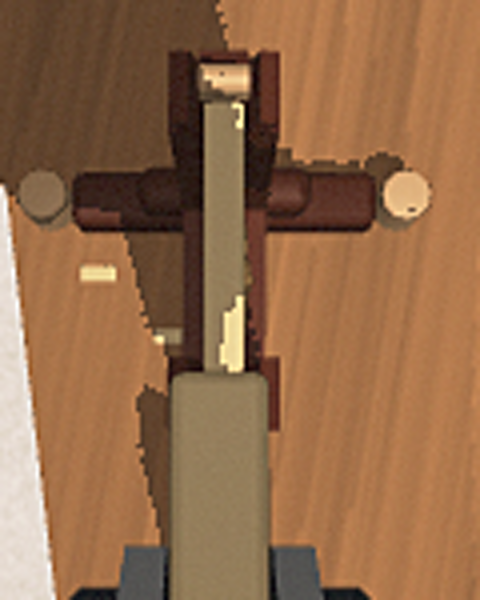

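View pics/s15d.png

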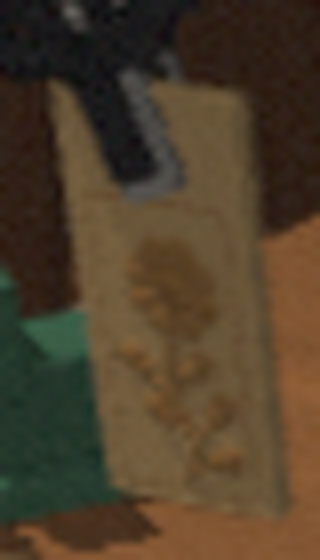

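View pics/s15e.png

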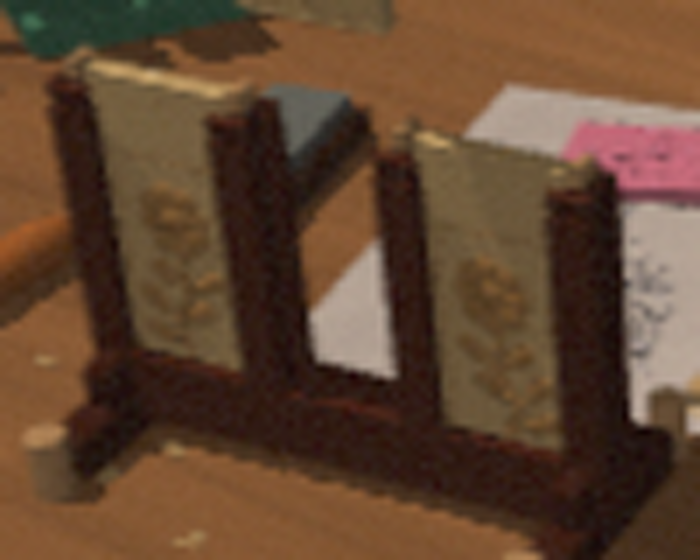

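```bash
python3 - <<'E'
from f import *
import pickle
cp,T,M=pickle.load(open('w15.pkl','rb'))
P=M@relM; c=T+M@rel; foot=c+70*P[:,0]; print('centre',c,'panel x',P[:,0],'normal',P[:,2],'foot',foot)
fx=ang(9.7);fy=ang(99.7)
L=lambda p:((p-F0)@fx,(p-F0)@fy,p[2])
px=lambda x,y:(265+(x+.5)/4-.5,110+(y+.5)/4-.5)
for n,x,y,z in [('fit L',205,110,173),('fit R',244,110,173),('fit L',204,360,173),('fit R',245,360,173),('ten L',199,82,176.5),('ten R',249,82,176.5),('foot L',170,382,foot[2]),('foot R',268.5,382,foot[2]),('dogL',43,195,30),('dogR',407,193,30)]:
    print(n,np.round(L(onz(cp,*px(x,y),z)),1))
print('foot L frame',np.round(L(foot),1))
py=P[:,1]
for z in(-5,5): print('pred foot corner',np.round(proj(cp,foot+33*py+z*P[:,2]),1))
# scene
cs=camera_params('scene')
for a in(-70,70):
  for y in(-33,33):print('scene pred',a,y,np.round((np.array(proj(cs,c+a*P[:,0]+y*py+5*P[:,2]))-[210,75]+.5)*8-.5,0))
for y in (-76-33,-76+33,76-33,76+33): print('scene fit top',y,np.round((np.array(proj(cs,F0+5*fx+y*fy+[0,0,173]))-[190,135]+.5)*7-.5,0))
for y in (-38-9,-38+9,38-9,38+9,-114-9,114+9): print('scene post shoulders front',y,np.round((np.array(proj(cs,F0+14.2*fx+y*fy+[0,0,167]))-[190,135]+.5)*7-.5,0))
E
```

```text
centre [ 541.86084205 -199.70756889  283.35660741] panel x [-0.0045462   0.00774392 -0.99995968] normal [ 0.98519499  0.17140855 -0.00315165] foot [ 541.5426079  -199.16549452  213.35942973]
fit L [ -4.9 109.9 173. ]
fit R [  4.5 109.9 173. ]
fit L [ -5.   49.4 173. ]
fit R [  4.8  49.4 173. ]
ten L [ -6.3 115.7 176.5]
ten R [  5.6 115.7 176.5]
foot L [-11.4  42.5 213.4]
foot R [  9.1  42.5 213.4]
dogL [-64.3 116.   30. ]
dogR [ 64.  116.9  30. ]
foot L frame [ -1.1   4.9 213.4]
pred foot corner [313.3 210.6]
pred foot corner [325.4 210.6]
scene pred -70 -33 [45. 74.]
scene pred -70 33 [228. 101.]
scene pred 70 -33 [108. 490.]
scene pred 70 33 [278. 523.]
scene fit top -109 [75. 66.]
scene fit top -43 [214.  97.]
scene fit top 43 [403. 138.]
scene fit top 109 [554. 171.]
scene post shoulders front -47 [194. 118.]
scene post shoulders front -29 [233. 127.]
scene post shoulders front 29 [360. 155.]
scene post shoulders front 47 [401. 164.]
scene post shoulders front -123 [35. 83.]
scene post shoulders front 123 [577. 203.]
```

View pics/t15c.png

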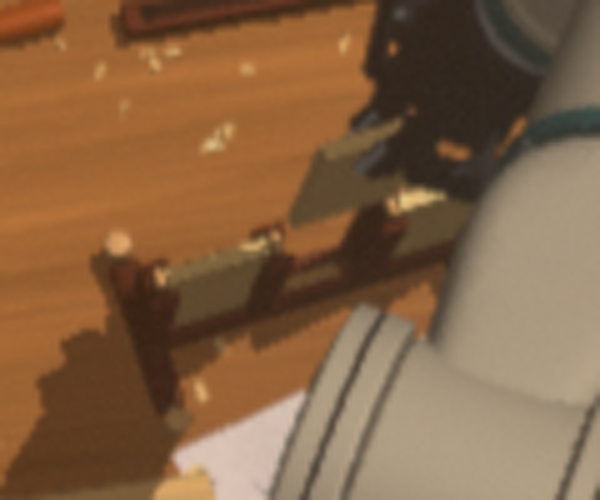

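What I took for the foot is the panel's head top face, because the camera sits above it. I'll recompute with the head.

```bash
python3 - <<'E'
from f import *
import pickle
cp,T,M=pickle.load(open('w15.pkl','rb'))
P=M@relM; c=T+M@rel; head=c-70*P[:,0]
for z in(-5,5): print('pred head +y corner',np.round(proj(cp,head+33*P[:,1]+z*P[:,2]),1))
fx=ang(9.7);fy=ang(99.7)
px=lambda x,y:(265+(x+.5)/4-.5,110+(y+.5)/4-.5)
for x,y in[(170,376),(268,376),(170,560),(269,560)]:
  p=onz(cp,*px(x,y),head[2])-F0; print((p@fx).round(1),(p@fy).round(1))
print('head pred',(head-F0)@fx,(head-F0)@fy)
E
```

```text
pred head +y corner [306.1 205. ]
pred head +y corner [331.5 205. ]
-5.4 37.3
4.3 37.3
-5.3 19.2
4.4 19.2
head pred -0.703841762795639 3.722160597278611
```

The held head matches prediction within 1 mm, and in frame x the fitted panel line also agrees. Along the screen (y) the cameras disagree by a few mm. I'll shift the wrist toward -y to see the bay itself.

```bash
python3 - <<'E'
from f import *
s,M=st();p,Mt=fr(195,dy=-120);plan(p,Mt,g=-1,step=30,deg=6)
E
```

```text
t 20.45 pos [ 542.01  -199.097  328.837] x [-0.061  0.336 -0.94 ] z [ 0.985  0.171 -0.003] F [-0.031 -0.29  -1.397] w 9.2 q [ 0.298  0.574  0.288  1.448 -0.416  1.403  0.857]
dist 124.5 tool [ -55.8 -111.3    0.4] rv [ 0.001 -0.003 -0.008] deg 0.5
-1 -11 -22 0 0 0 0; -1 -11 -22 0 0 0 0; -1 -11 -22 0 0 0 0; -1 -11 -22 0 0 0 0; -1 -11 -22 0 0 0 0
```

```bash
python3 -m handwheel '-1 -11 -22 0 0 0 0; -1 -11 -22 0 0 0 0; -1 -11 -22 0 0 0 0; -1 -11 -22 0 0 0 0; -1 -9 -18 0 0 0 -0.01; -1 0 0 0 0 0 0; -1 0 0 0 0 0 0'; python3 - <<'E'
from f import *
import pickle
s,M=st()
cp=camera_params('wrist');pickle.dump((cp,s['eef_pos'],M),open('w16.pkl','wb'))
im=get_image('wrist');cv2.imwrite('pics/w16.png',im)
cv2.imwrite('pics/w16c.png',cv2.resize(im[60:260,255:385],None,fx=3,fy=3,interpolation=cv2.INTER_CUBIC))
E
```

```text
clock: 21.15
eef_pos: [561.5, -315.2, 345.6]
tool_rot: [1.568, 1.23, 1.745]
force: [-0.8, 0.2, -1.0]
width: 9.0
t 21.15 pos [ 561.489 -315.21   345.578] x [-0.058  0.329 -0.943] z [0.984 0.176 0.001] F [-0.759  0.183 -1.017] w 9.0 q [ 0.452  0.698  0.3    1.164 -0.405  1.58   0.94 ]
```

View pics/w16.png

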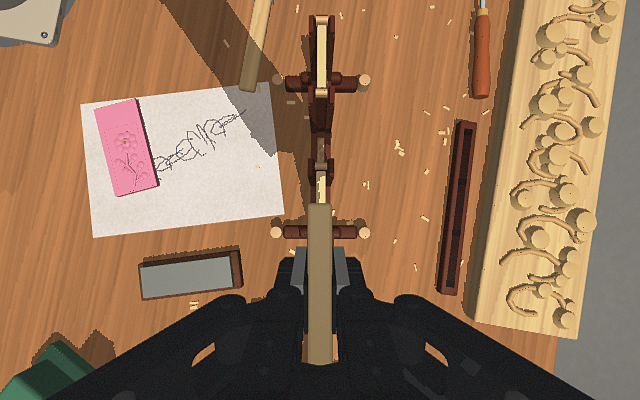

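View pics/w16c.png

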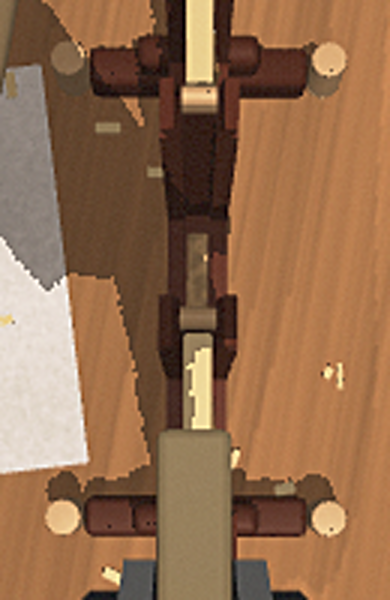

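```bash
python3 - <<'E'
from f import *
import pickle
cp,T,M=pickle.load(open('w16.pkl','rb'));im=cv2.imread('pics/w16.png')
fx=ang(9.7);fy=ang(99.7)
px=lambda x,y:(255+(x+.5)/3-.5,60+(y+.5)/3-.5)
def L(n,x,y,z):
  p=onz(cp,*px(x,y),z)-F0;print(n,z,(p@fx).round(1),(p@fy).round(1))
L('ten+ top mid',200,86,176.5);L('ten+ bot edge of top',200,106,176.5);L('ten- upper',198,307,176.5);L('ten- lower',198,329,176.5)
L('fit+ end',200,84,173);L('fit- end',198,334,173)
for x in (184,213):L('fit-',x,400,173)
for x in(186,216):L('fit+',x,40,173)
L('cork L',187,260,33);L('cork R',207,260,33);L('cork top',197,232,33);L('cork bot',197,306,33)
for n,x,y in(('d',68,58),('d',328,58),('d',63,518),('d',328,518)):L(n,x,y,30)
P=M@relM; c=T+M@rel; head=c-70*P[:,0];print('head',(head-F0)@fx,(head-F0)@fy,head[2])
for x,y in[(159,432),(230,432)]:L('headcorner',x,y,head[2])
cv2.imwrite('pics/w16d.png',cv2.resize(im[60:180,300:342],None,fx=5,fy=5,interpolation=cv2.INTER_CUBIC))
E
```

```text
ten+ top mid 176.5 0.0 43.4
ten+ bot edge of top 176.5 0.1 36.6
ten- upper 176.5 -0.2 -31.5
ten- lower 176.5 -0.1 -38.9
fit+ end 173 0.0 45.5
fit- end 173 -0.1 -40.1
fit- 173 -4.7 -62.4
fit- 173 5.1 -62.4
fit+ 173 -4.8 60.7
fit+ 173 5.4 60.8
cork L 33 -5.3 15.4
cork R 33 4.4 15.4
cork top 33 -0.5 29.1
cork bot 33 -0.3 -7.0
d 30 -64.5 115.8
d 30 63.3 116.6
d 30 -64.3 -109.8
d 30 63.5 -109.0
head -1.0514080753840531 -114.03523044575192 370.3460388389941
headcorner 370.3460388389941 -5.6 -80.5
headcorner 370.3460388389941 3.7 -80.5
```

View pics/w16d.png

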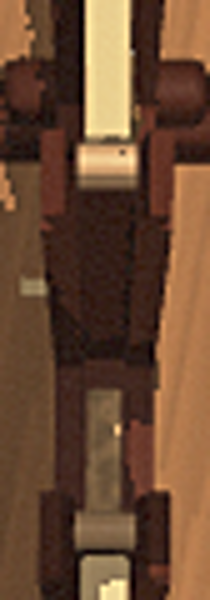

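```bash
python3 - <<'E'
from f import *
s,M=st();p,Mt=fr(165,dx=0.1,dy=1.3);plan(p,Mt,g=-1,step=25,deg=6)
E
```

```text
t 21.2 pos [ 561.364 -315.27   345.615] x [-0.058  0.329 -0.943] z [0.984 0.176 0.001] F [-0.027 -0.4   -0.994] w 9.1 q [ 0.451  0.698  0.301  1.164 -0.404  1.58   0.94 ]
dist 119.8 tool [69.  98.   2.1] rv [ 0.007 -0.002  0.001] deg 0.4
-1 14 20 0 0 0 0; -1 14 20 0 0 0 0; -1 14 20 0 0 0 0; -1 14 20 0 0 0 0; -1 14 20 0 0 0 0
```

```bash
python3 -m handwheel '-1 9 22 0 0 0 0; -1 11 22 0 0 0 0; -1 14 20 1 0 0 0; -1 14 18 1 0 0 0; -1 10 10 0 0 0 0; -1 0 0 0 0 0 0; -1 0 0 0 0 0 0'; python3 - <<'E'
from f import *
s,M=st();p,Mt=fr(150,dx=0.1,dy=1.3);plan(p,Mt,g=-1,step=25,deg=6,dp=1)
E
```

```text
clock: 21.9
eef_pos: [542.3, -197.6, 322.7]
tool_rot: [1.563, 1.225, 1.749]
force: [0.4, 0.2, -1.4]
width: 9.2
t 21.9 pos [ 542.348 -197.603  322.668] x [-0.06   0.334 -0.941] z [0.983 0.185 0.003] F [ 0.444  0.198 -1.404] w 9.2 q [ 0.296  0.576  0.285  1.46  -0.416  1.385  0.873]
dist 24.7 tool [ 21.7 -11.9   0.1] rv [ 0.016 -0.003 -0.005] deg 1.0
-1 21.7 -11.9 0.1 0.02 0 0
```

```bash
python3 -m handwheel '-1 10 -6 0 0.01 0 0; -1 10 -6 0 0.01 0 0; -1 0 0 0 0 0 0; -1 0 0 0 0 0 0'; python3 - <<'E'
from f import *
import pickle
s,M=st();p,Mt=fr(150,dx=0.1,dy=1.3);plan(p,Mt,g=-1,step=25,deg=6,dp=1)
im=get_image('scene');cv2.imwrite('pics/s17.png',im);cv2.imwrite('pics/s17c.png',cv2.resize(im[90:215,185:295],None,fx=4.8,fy=4.8,interpolation=cv2.INTER_CUBIC))
ims=np.mean([get_image('scene').astype(float) for _ in range(6)],0).astype(np.uint8)
cv2.imwrite('pics/s17d.png',cv2.resize(ims[125:185,205:275],None,fx=10,fy=10,interpolation=cv2.INTER_CUBIC))
s,M=st();pickle.dump((s['eef_pos'],M),open('s17.pkl','wb'))
E
```

```text
clock: 22.3
eef_pos: [543.3, -205.1, 297.8]
tool_rot: [1.584, 1.227, 1.746]
force: [0.5, 0.1, -0.2]
width: 9.6
t 22.3 pos [ 543.306 -205.086  297.752] x [-0.059  0.332 -0.942] z [ 0.987  0.162 -0.005] F [ 0.454  0.062 -0.2  ] w 9.6 q [ 0.304  0.603  0.287  1.483 -0.425  1.341  0.877]
dist 3.8 tool [0.8 3.7 0.5] rv [-0.008 -0.002 -0.003] deg 0.5
-1 0.8 3.7 0.5 -0.01 0 0
t 22.65 pos [ 543.622 -204.352  298.654] x [-0.058  0.332 -0.942] z [ 0.987  0.163 -0.003] F [-0.036 -0.91  -1.296] w 8.9 q [ 0.303  0.602  0.287  1.483 -0.425  1.341  0.877]
```

View pics/s17c.png

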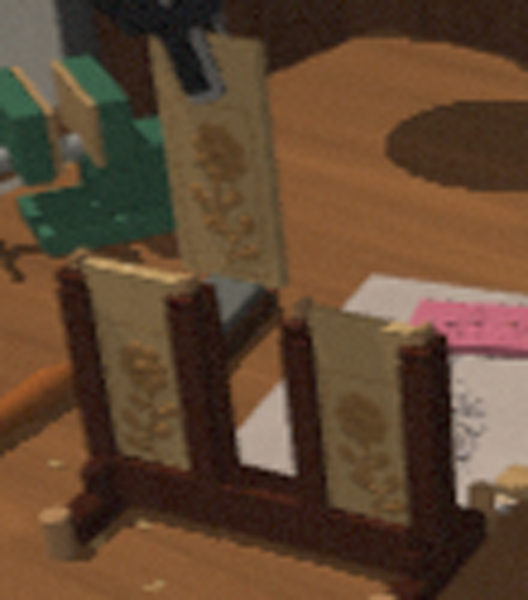

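View pics/s17d.png

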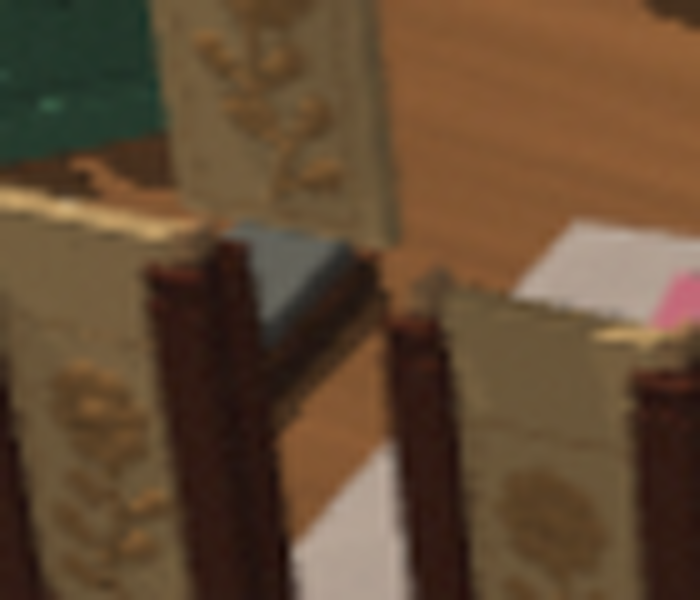

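```bash
python3 - <<'E'
from f import *
import pickle
T,M=pickle.load(open('s17.pkl','rb'));cs=camera_params('scene')
fx=ang(9.7);fy=ang(99.7)
P=M@relM; c=T+M@rel; foot=c+70*P[:,0];print('foot frame',(foot-F0)@fx,(foot-F0)@fy,foot[2],'px',P[:,0]@fx,P[:,0]@fy)
C=lambda p:np.round((np.array(proj(cs,p))-[205,125]+.5)*10-.5,0)
for y in(-33,33):
  for z in(-5,5):print('held foot',y,z,C(foot+y*P[:,1]+z*P[:,2]))
W=lambda x,y,z:F0+x*fx+y*fy+[0,0,z]
print('fit+ topleft front',C(W(5,43,173)),'back',C(W(-5,43,173)))
print('fit- topright front',C(W(5,-43,173)),C(W(-5,-43,173)))
for y in(-47,-29,29,47):print('post front shoulder',y,C(W(14.2,y,167)),'back',C(W(-14.2,y,167)))
print('1mm y',np.array(proj(cs,W(5,1,173)))-proj(cs,W(5,0,173)),'1mm x',np.array(proj(cs,W(6,0,173)))-proj(cs,W(5,0,173)),'1mm z',np.array(proj(cs,W(5,0,174)))-proj(cs,W(5,0,173)))
cp=cs
cs0=cv2.imread('pics/s17.png');cv2.imwrite('pics/s17e.png',cv2.resize(cs0[140:180,205:275],None,fx=11,fy=11,interpolation=cv2.INTER_CUBIC))
E
```

```text
foot frame -0.3415897800916656 -1.5057618718302923 183.41946743143967 px -0.003144078590180709 0.0022344121663750603
held foot -33 -5 [199. 195.]
held foot -33 5 [178. 209.]
held foot 33 -5 [405. 239.]
held foot 33 5 [385. 254.]
fit+ topleft front [426. 297.] back [445. 281.]
fit- topright front [156. 238.] [177. 224.]
post front shoulder -47 [128. 269.] back [186. 227.]
post front shoulder -29 [183. 281.] back [241. 239.]
post front shoulder 29 [365. 322.] back [420. 277.]
post front shoulder 47 [423. 334.] back [477. 290.]
1mm y [0.31362366 0.06834957] 1mm x [-0.20022551  0.15340298] 1mm z [-0.04191105 -0.32832445]
```

The scene view at matching depth suggests the bay lies several mm further to +y than my estimate, and the wrist view suggests about 2.5 mm. I'll shift partway, lower to just above the tenons, and compare again.

```bash
python3 - <<'E'
from f import *
s,M=st();p,Mt=fr(148,dx=0.1,dy=4);plan(p,Mt,g=-1,step=25,deg=6,dp=1)
E
```

```text
t 22.65 pos [ 543.622 -204.352  298.654] x [-0.058  0.332 -0.942] z [ 0.987  0.163 -0.003] F [-0.036 -0.91  -1.296] w 8.9 q [ 0.303  0.602  0.287  1.483 -0.425  1.341  0.877]
dist 6.3 tool [4.2 4.6 0. ] rv [-0.006 -0.001 -0.002] deg 0.4
-1 4.2 4.6 0.0 -0.01 0 0
```

```bash
python3 -m handwheel '-1 4 5 0 -0.01 0 0; -1 0 0 0 0 0 0; -1 0 0 0 0 0 0'; python3 - <<'E'
from f import *
import pickle
ims=np.mean([get_image('scene').astype(float) for _ in range(6)],0).astype(np.uint8)
cv2.imwrite('pics/s18.png',ims)
cv2.imwrite('pics/s18d.png',cv2.resize(ims[125:185,205:275],None,fx=10,fy=10,interpolation=cv2.INTER_CUBIC))
tt=np.mean([get_image('top').astype(float) for _ in range(4)],0).astype(np.uint8)
cv2.imwrite('pics/t18d.png',cv2.resize(tt[135:200,340:425],None,fx=9,fy=9,interpolation=cv2.INTER_CUBIC))
s,M=st();pickle.dump((s['eef_pos'],M),open('s18.pkl','wb'))
T=s['eef_pos'];cs=camera_params('scene');ct=camera_params('top')
fx=ang(9.7);fy=ang(99.7)
P=M@relM; c=T+M@rel; foot=c+70*P[:,0];print('foot frame',(foot-F0)@fx,(foot-F0)@fy,foot[2])
C=lambda p:np.round((np.array(proj(cs,p))-[205,125]+.5)*10-.5,0)
for y in(-33,33):
  for z in(-5,5):print('held foot',y,z,C(foot+y*P[:,1]+z*P[:,2]))
C=lambda p:np.round((np.array(proj(ct,p))-[340,135]+.5)*9-.5,0)
for a in(0,-140):
 for y in(-33,33):
  for z in(-5,5):print('top held foot',a,y,z,C(foot+a*P[:,0]+y*P[:,1]+z*P[:,2]))
W=lambda x,y,z:F0+x*fx+y*fy+[0,0,z]
for y in(43,-43,109,-109):print('top fit',y,C(W(5,y,173)),C(W(-5,y,173)))
E
```

```text
clock: 22.95
eef_pos: [542.7, -197.5, 296.8]
tool_rot: [1.567, 1.228, 1.742]
force: [-0.8, 0.1, -0.7]
width: 9.3
t 23.45 pos [ 542.667 -197.77   296.685] x [-0.057  0.332 -0.942] z [0.985 0.173 0.001] F [-0.224 -0.779 -1.019] w 9.1 q [ 0.296  0.596  0.282  1.498 -0.426  1.328  0.883]
foot frame 0.31293808096052433 5.1472157415940885 181.45017211790355
held foot -33 -5 [218. 207.]
held foot -33 5 [198. 222.]
held foot 33 -5 [426. 250.]
held foot 33 5 [407. 266.]
top held foot 0 -33 -5 [506. 250.]
top held foot 0 -33 5 [496. 223.]
top held foot 0 33 -5 [325. 308.]
top held foot 0 33 5 [315. 281.]
top held foot -140 -33 -5 [583. 124.]
top held foot -140 -33 5 [572.  94.]
top held foot -140 33 -5 [381. 188.]
top held foot -140 33 5 [370. 159.]
top fit 43 [299. 292.] [309. 319.]
top fit -43 [534. 218.] [544. 244.]
top fit 109 [118. 349.] [127. 376.]
top fit -109 [713. 161.] [723. 188.]
```

View pics/s18d.png

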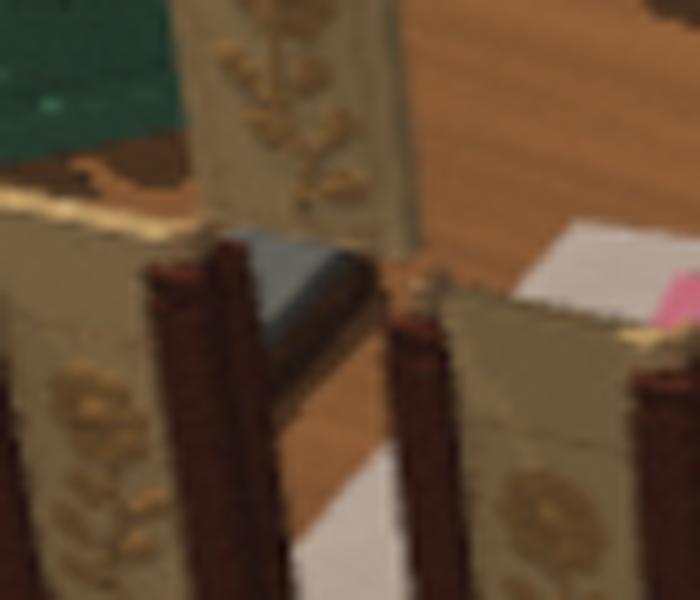

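View pics/t18d.png

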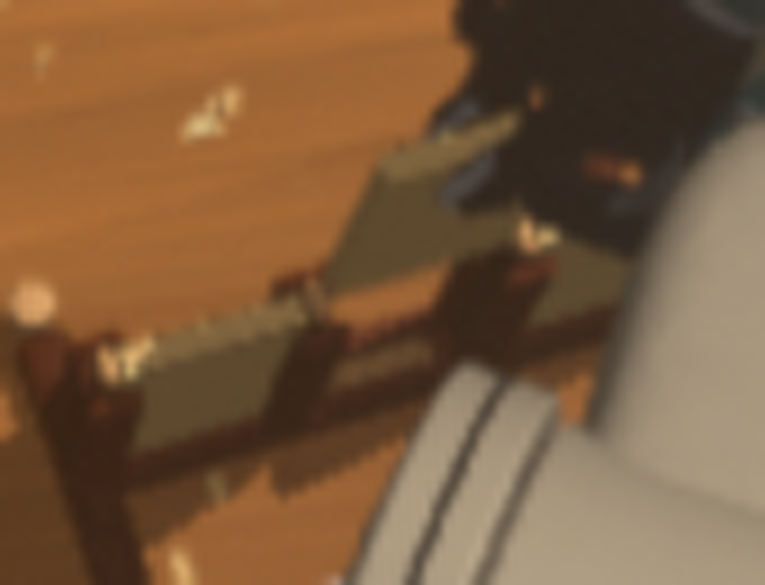

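```bash
python3 - <<'E'
from f import *
s,M=st();p,Mt=fr(145,dx=0.1,dy=4.5);plan(p,Mt,g=-1,step=25,deg=6,dp=1)
# vertical 1mm down in tool axes / 1mm +frame y
print((M.T@np.array([0,0,-1])).round(3),(M.T@ang(99.7)).round(3),(M.T@ang(9.7)).round(3))
im=cv2.imread('pics/s18.png');cv2.imwrite('pics/s18e.png',cv2.resize(im[138:162,215:260],None,fx=17,fy=17,interpolation=cv2.INTER_LANCZOS4))
E
```

```text
t 23.45 pos [ 542.667 -197.77   296.685] x [-0.057  0.332 -0.942] z [0.985 0.173 0.001] F [-0.224 -0.779 -1.019] w 9.1 q [ 0.296  0.596  0.282  1.498 -0.426  1.328  0.883]
dist 3.5 tool [ 3.1 -1.5 -0.1] rv [ 0.005 -0.001 -0.002] deg 0.3
-1 3.1 -1.5 -0.1 0 0 0
[ 0.942 -0.337 -0.001] [0.337 0.942 0.005] [-0.001 -0.005  1.   ]
```

View pics/s18e.png

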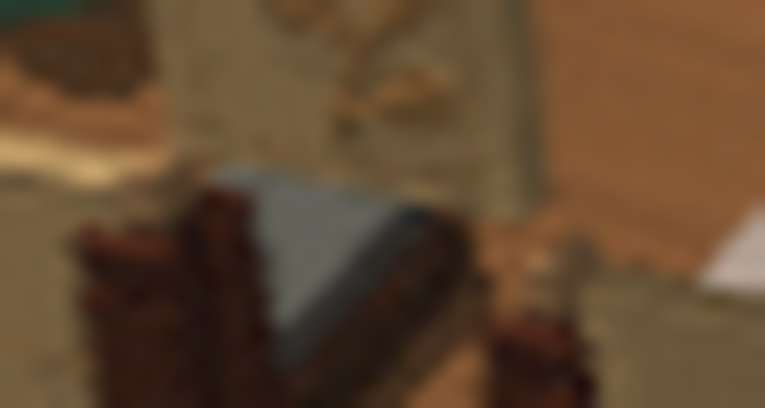

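At closer zoom the held foot sits nearly centred between the two tenons, with about 1.2 mm gap each side. I'll ease down from here, watching the force.

```bash
python3 -m handwheel '-1 2.8 -1 0 0 0 0; -1 2.8 -1 0 0 0 0; -1 0 0 0 0 0 0'; python3 - <<'E'
from f import *
s,M=st()
fx=ang(9.7);fy=ang(99.7);P=M@relM;foot=s['eef_pos']+M@rel+70*P[:,0];print('foot',(foot-F0)@fx,(foot-F0)@fy,foot[2])
p,Mt=fr(foot[2]-33,dx=0.1,dy=5.1);plan(p,Mt,g=-1,dp=1)
E
```

```text
clock: 23.75
eef_pos: [542.8, -197.9, 290.2]
tool_rot: [1.567, 1.228, 1.741]
force: [1.0, -0.4, -0.4]
width: 9.3
t 23.75 pos [ 542.778 -197.918  290.217] x [-0.057  0.332 -0.942] z [0.985 0.173 0.001] F [ 1.002 -0.356 -0.424] w 9.3 q [ 0.297  0.602  0.281  1.506 -0.428  1.315  0.888]
foot 0.4284440920478281 4.949924282457758 174.98236723133016
dist 0.4 tool [ 0.1  0.4 -0.2] rv [ 0.005 -0.    -0.002] deg 0.3
-1 0.1 0.4 -0.2 0 0 0
```

```bash
cat > c.py <<'E'
from f import *
s,M=st()
fx=ang(9.7);fy=ang(99.7);P=M@relM;foot=s['eef_pos']+M@rel+70*P[:,0];print('foot',((foot-F0)@fx).round(2),((foot-F0)@fy).round(2),foot[2].round(2),'torque',s['torque'])
E
python3 -m handwheel '-1 2.8 -0.8 0 0 0 0; -1 2.8 -0.8 0 0 0 0; -1 0 0 0 0 0 0'; python3 c.py; python3 -m handwheel '-1 2.8 -0.8 0 0 0 0; -1 0 0 0 0 0 0'; python3 c.py
```

```text
clock: 24.05
eef_pos: [543.0, -198.6, 284.0]
tool_rot: [1.565, 1.23, 1.739]
force: [0.5, -0.1, -1.8]
width: 9.4
t 24.05 pos [ 542.956 -198.555  283.973] x [-0.056  0.33  -0.942] z [0.985 0.172 0.002] F [ 0.468 -0.057 -1.849] w 9.4 q [ 0.298  0.607  0.28   1.514 -0.43   1.301  0.892]
foot 0.56 4.07 168.74 torque [-0.563 -0.069  0.006]
clock: 24.25
eef_pos: [542.9, -198.5, 280.6]
tool_rot: [1.566, 1.23, 1.739]
force: [0.3, -1.0, -1.9]
width: 9.3
t 24.25 pos [ 542.865 -198.485  280.642] x [-0.056  0.33  -0.942] z [0.985 0.172 0.002] F [ 0.269 -0.993 -1.875] w 9.3 q [ 0.298  0.61   0.279  1.519 -0.431  1.294  0.895]
foot 0.46 4.13 165.41 torque [-0.608 -0.084  0.051]
```

```bash
python3 - <<'E'
from f import *
ims=np.mean([get_image('scene').astype(float) for _ in range(4)],0).astype(np.uint8)
cv2.imwrite('pics/s19.png',ims);cv2.imwrite('pics/s19e.png',cv2.resize(ims[120:175,205:270],None,fx=11,fy=11,interpolation=cv2.INTER_CUBIC))
cv2.imwrite('pics/w19.png',get_image('wrist'))
E
```

```text
(no output)
```

View pics/s19e.png

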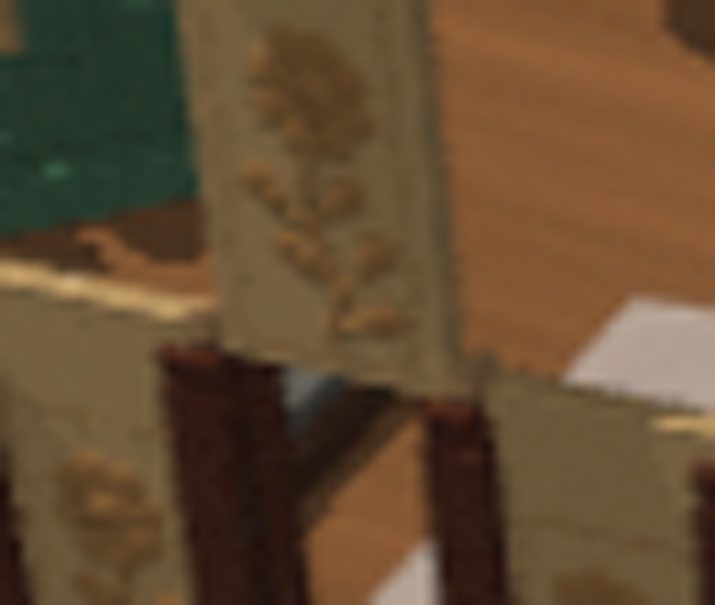

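View pics/w19.png

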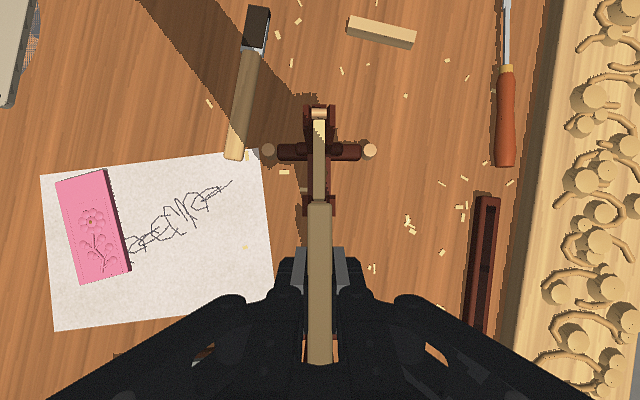

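```bash
python3 -m handwheel '-1 2.8 -0.5 0 0 0 0; -1 2.8 -0.8 0 0 0 0; -1 0 0 0 0 0 0'; python3 c.py; python3 -m handwheel '-1 2.8 -0.8 0 0 0 0;-1 2.8 -0.8 0 0 0 0; -1 0 0 0 0 0 0'; python3 c.py
```

```text
clock: 24.8
eef_pos: [543.2, -198.3, 275.4]
tool_rot: [1.562, 1.231, 1.735]
force: [-0.6, -1.0, -0.9]
width: 9.4
t 24.8 pos [ 543.193 -198.272  275.355] x [-0.054  0.329 -0.943] z [0.985 0.172 0.003] F [-0.601 -1.008 -0.894] w 9.4 q [ 0.298  0.614  0.278  1.527 -0.434  1.281  0.899]
foot 0.99 4.14 160.12 torque [-0.678 -0.1    0.02 ]
clock: 25.1
eef_pos: [542.5, -198.3, 269.1]
tool_rot: [1.565, 1.231, 1.738]
force: [0.0, -1.3, -2.4]
width: 9.1
t 25.1 pos [ 542.542 -198.333  269.132] x [-0.055  0.328 -0.943] z [0.985 0.172 0.002] F [ 0.046 -1.255 -2.427] w 9.1 q [ 0.298  0.62   0.277  1.535 -0.435  1.268  0.904]
foot 0.21 4.16 153.9 torque [-0.729 -0.043 -0.005]
```

```bash
python3 -m handwheel '-1 2.8 -0.9 0 0 0 0;-1 2.8 -0.9 0 0 0 0; -1 2.8 -0.9 0 0 0 0; -1 2.8 -0.9 0 0 0 0; -1 0 0 0 0 0 0'; python3 c.py
python3 - <<'E'
from f import *
ims=np.mean([get_image('scene').astype(float) for _ in range(3)],0).astype(np.uint8)
cv2.imwrite('pics/s20e.png',cv2.resize(ims[105:215,190:290],None,fx=5.4,fy=5.4,interpolation=cv2.INTER_CUBIC))
E
```

```text
clock: 25.6
eef_pos: [542.5, -198.3, 256.2]
tool_rot: [1.565, 1.232, 1.737]
force: [0.7, -0.7, -1.0]
width: 9.1
t 25.6 pos [ 542.509 -198.344  256.158] x [-0.055  0.328 -0.943] z [0.985 0.171 0.002] F [ 0.689 -0.652 -1.037] w 9.1 q [ 0.3    0.632  0.274  1.551 -0.441  1.242  0.913]
foot 0.17 4.09 140.93 torque [-0.847 -0.1    0.025]
```

View pics/s20e.png

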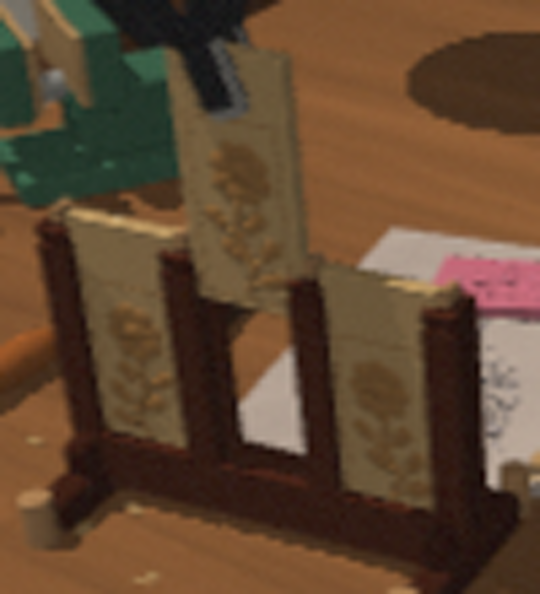

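The panel is in both grooves, carved face to the front. I'll keep easing it down.

```bash
python3 -m handwheel '-1 2.8 -0.9 0 0 0 0;-1 2.8 -1 0 0 0 0; -1 2.8 -1 0 0 0 0; -1 2.8 -1 0 0 0 0; -1 2.8 -1 0 0 0 0; -1 2.8 -1 0 0 0 0;-1 0 0 0 0 0 0'; python3 c.py
```

```text
clock: 26.45
eef_pos: [542.5, -198.4, 237.6]
tool_rot: [1.564, 1.232, 1.736]
force: [-0.2, -2.9, -1.2]
width: 9.2
t 26.45 pos [ 542.532 -198.394  237.58 ] x [-0.055  0.328 -0.943] z [0.985 0.171 0.002] F [-0.185 -2.918 -1.244] w 9.2 q [ 0.303  0.651  0.268  1.571 -0.449  1.205  0.929]
foot 0.23 4.02 122.35 torque [-0.879 -0.022 -0.002]
```

```bash
python3 -m handwheel '-1 2.8 -0.9 0 0 0 0;-1 2.8 -1 0 0 0 0; -1 2.8 -1 0 0 0 0; -1 2.8 -1 0 0 0 0; -1 2.8 -1 0 0 0 0; -1 2.8 -1 0 0 0 0;-1 0 0 0 0 0 0'; python3 c.py
```

```text
clock: 27.15
eef_pos: [542.6, -198.5, 218.1]
tool_rot: [1.564, 1.232, 1.736]
force: [-0.1, -1.5, -1.8]
width: 9.0
t 27.15 pos [ 542.572 -198.495  218.13 ] x [-0.055  0.328 -0.943] z [0.985 0.171 0.002] F [-0.12  -1.506 -1.813] w 9.0 q [ 0.307  0.672  0.262  1.59  -0.459  1.167  0.945]
foot 0.25 3.9 102.9 torque [-0.838 -0.012  0.038]
```

```bash
python3 -m handwheel '-1 2.8 -1.4 0 0 0 0;-1 2.8 -1.2 0 0 0 0; -1 2.8 -1 0 0 0 0; -1 2.8 -1 0 0 0 0; -1 2.8 -1 0 0 0 0; -1 2.8 -1 0 0 0 0;-1 2.8 -1 0 0 0 0;-1 0 0 0 0 0 0'; python3 c.py
```

```text
clock: 27.95
eef_pos: [542.6, -198.6, 195.1]
tool_rot: [1.565, 1.231, 1.737]
force: [-0.1, -0.1, -1.1]
width: 9.3
t 27.95 pos [ 542.609 -198.635  195.062] x [-0.055  0.329 -0.943] z [0.985 0.171 0.002] F [-0.129 -0.147 -1.087] w 9.3 q [ 0.312  0.699  0.254  1.61  -0.47   1.125  0.964]
foot 0.22 3.88 79.83 torque [-0.772 -0.047 -0.   ]
```

```bash
python3 -m handwheel '-1 2.8 -1 0 0 0 0;-1 2.8 -1 0 0 0 0; -1 2.8 -1 0 0 0 0; -1 2.8 -1 0 0 0 0; -1 2.8 -1 0 0 0 0; -1 2.8 -1 0 0 0 0;-1 0 0 0 0 0 0'; python3 c.py
```

```text
clock: 28.65
eef_pos: [542.6, -198.7, 175.6]
tool_rot: [1.565, 1.231, 1.737]
force: [1.0, -1.5, -1.2]
width: 9.1
t 28.65 pos [ 542.645 -198.672  175.632] x [-0.055  0.329 -0.943] z [0.985 0.171 0.002] F [ 1.037 -1.525 -1.179] w 9.1 q [ 0.317  0.722  0.246  1.625 -0.481  1.089  0.98 ]
foot 0.25 3.85 60.4 torque [-0.79  -0.033 -0.022]
```

```bash
python3 -m handwheel '-1 2.8 -1 0 0 0 0;-1 2.8 -1 0 0 0 0; -1 2.8 -1 0 0 0 0; -1 2.8 -1 0 0 0 0; -1 2.8 -1 0 0 0 0;-1 0 0 0 0 0 0'; python3 c.py;python3 - <<'E'
from f import *
ims=np.mean([get_image('scene').astype(float) for _ in range(3)],0).astype(np.uint8)
cv2.imwrite('pics/s21e.png',cv2.resize(ims[105:215,190:290],None,fx=5.4,fy=5.4,interpolation=cv2.INTER_CUBIC))
E
```

```text
clock: 29.25
eef_pos: [542.6, -198.7, 159.4]
tool_rot: [1.565, 1.231, 1.738]
force: [-0.8, -1.2, -2.1]
width: 9.0
t 29.25 pos [ 542.644 -198.716  159.413] x [-0.055  0.329 -0.943] z [0.985 0.171 0.002] F [-0.808 -1.222 -2.057] w 9.0 q [ 0.321  0.743  0.24   1.636 -0.49   1.06   0.993]
foot 0.24 3.81 44.18 torque [-0.735 -0.014 -0.014]
```

View pics/s21e.png

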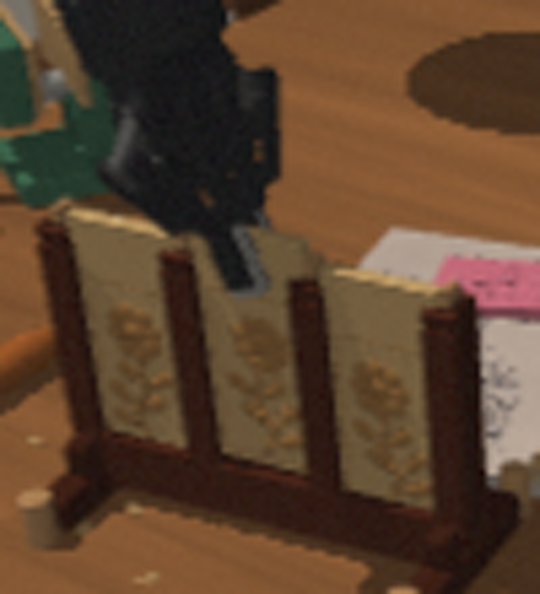

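```bash
python3 -m handwheel '-1 2.5 -0.9 0 0 0 0;-1 2.5 -0.9 0 0 0 0; -1 0 0 0 0 0 0'; python3 c.py; python3 -m handwheel '-1 2 -0.7 0 0 0 0;-1 0 0 0 0 0 0'; python3 c.py
```

```text
clock: 29.7
eef_pos: [542.7, -198.7, 154.3]
tool_rot: [1.564, 1.231, 1.737]
force: [-0.6, -1.4, -1.9]
width: 9.1
t 29.7 pos [ 542.696 -198.743  154.341] x [-0.055  0.329 -0.943] z [0.985 0.171 0.002] F [-0.554 -1.4   -1.887] w 9.1 q [ 0.322  0.749  0.238  1.64  -0.493  1.05   0.997]
foot 0.32 3.77 39.11 torque [-0.788  0.02  -0.024]
clock: 29.9
eef_pos: [542.7, -198.7, 152.0]
tool_rot: [1.564, 1.231, 1.737]
force: [-0.2, -1.7, -2.2]
width: 9.2
t 29.9 pos [ 542.664 -198.712  152.002] x [-0.055  0.329 -0.943] z [0.985 0.171 0.002] F [-0.231 -1.655 -2.161] w 9.2 q [ 0.323  0.752  0.237  1.641 -0.494  1.046  0.999]
foot 0.28 3.81 36.77 torque [-0.734  0.098  0.015]
```

```bash
python3 -m handwheel '-1 1.5 -0.5 0 0 0 0;-1 0 0 0 0 0 0'; python3 c.py; python3 -m handwheel '-1 1.5 -0.5 0 0 0 0;-1 0 0 0 0 0 0'; python3 c.py;  python3 -m handwheel '-1 1.5 -0.5 0 0 0 0;-1 0 0 0 0 0 0'; python3 c.py
```

```text
clock: 30.1
eef_pos: [542.7, -198.8, 150.3]
tool_rot: [1.564, 1.231, 1.737]
force: [-0.4, -1.4, -2.3]
width: 9.1
t 30.1 pos [ 542.684 -198.765  150.317] x [-0.055  0.329 -0.943] z [0.985 0.171 0.002] F [-0.367 -1.377 -2.284] w 9.1 q [ 0.323  0.754  0.236  1.642 -0.495  1.043  1.   ]
foot 0.3 3.74 35.09 torque [-0.732  0.026 -0.073]
clock: 30.3
eef_pos: [542.7, -198.7, 148.6]
tool_rot: [1.564, 1.231, 1.737]
force: [0.8, -1.4, -2.4]
width: 8.9
t 30.3 pos [ 542.699 -198.701  148.6  ] x [-0.055  0.329 -0.943] z [0.985 0.171 0.002] F [ 0.754 -1.366 -2.371] w 8.9 q [ 0.324  0.756  0.235  1.644 -0.496  1.04   1.002]
foot 0.33 3.8 33.37 torque [-0.705  0.033  0.035]
clock: 30.5
eef_pos: [542.8, -198.7, 148.2]
tool_rot: [1.562, 1.23, 1.735]
force: [-1.2, -0.4, -2.3]
width: 9.2
t 30.5 pos [ 542.808 -198.708  148.246] x [-0.054  0.329 -0.943] z [0.985 0.171 0.003] F [-1.162 -0.409 -2.258] w 9.2 q [ 0.324  0.757  0.235  1.644 -0.497  1.039  1.003]
foot 0.51 3.85 33.01 torque [-0.754  0.207  0.07 ]
```

```bash
python3 -m handwheel '-1 2 -0.7 0 0 0 0;-1 0 0 0 0 0 0'; python3 c.py; python3 -m handwheel '-1 2.5 -0.8 0 0 0 0'; python3 c.py
```

```text
clock: 30.7
eef_pos: [542.7, -198.7, 148.4]
tool_rot: [1.56, 1.229, 1.732]
force: [-1.6, -1.8, -1.8]
width: 9.3
t 30.7 pos [ 542.745 -198.661  148.395] x [-0.054  0.331 -0.942] z [0.985 0.171 0.004] F [-1.608 -1.842 -1.776] w 9.3 q [ 0.325  0.757  0.234  1.644 -0.497  1.04   1.004]
foot 0.56 4.04 33.16 torque [-0.874  0.349  0.047]
clock: 30.8
eef_pos: [543.1, -198.6, 148.0]
tool_rot: [1.555, 1.228, 1.728]
force: [-4.5, -3.0, 28.3]
width: 9.7
t 30.8 pos [ 543.067 -198.62   148.029] x [-0.053  0.332 -0.942] z [0.985 0.171 0.005] F [-4.524 -2.97  28.3  ] w 9.7 q [ 0.326  0.757  0.233  1.644 -0.499  1.039  1.006]
foot 1.05 4.13 32.8 torque [0.935 1.656 0.338]
```

Blocked at foot z ≈ 33 with an upward reaction force, so it's seated on the cork. I'll relax and check the picture before release.

```bash
python3 -m handwheel '-1 -0.3 0.1 0 0 0 0;-1 0 0 0 0 0 0'; python3 c.py;python3 - <<'E'
from f import *
ims=np.mean([get_image('scene').astype(float) for _ in range(3)],0).astype(np.uint8)
cv2.imwrite('pics/s22e.png',cv2.resize(ims[125:215,190:290],None,fx=6.6,fy=6.6,interpolation=cv2.INTER_CUBIC))
E
```

```text
clock: 31.0
eef_pos: [542.6, -198.7, 148.6]
tool_rot: [1.556, 1.228, 1.729]
force: [-1.4, -0.5, -0.2]
width: 9.5
t 31.0 pos [ 542.605 -198.712  148.574] x [-0.053  0.332 -0.942] z [0.985 0.171 0.005] F [-1.408 -0.509 -0.178] w 9.5 q [ 0.327  0.756  0.233  1.644 -0.498  1.04   1.005]
foot 0.53 4.13 33.34 torque [-0.656  0.267  0.054]
```

View pics/s22e.png

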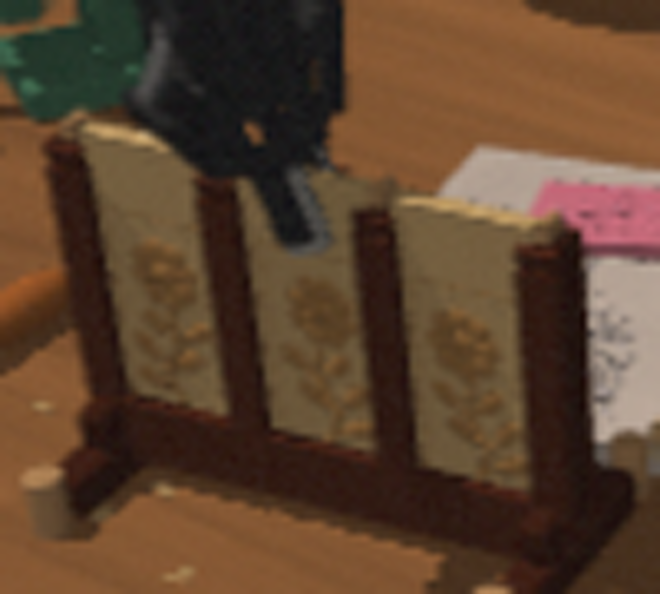

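```bash
python3 -m handwheel '-1 1 -0.3 0 0 0 0; -0.85 0 0 0 0 0 0; -0.78 0 0 0 0 0 0; -0.7 0 0 0 0 0 0; -0.6 0 0 0 0 0 0; -0.5 0 0 0 0 0 0; -0.4 0 0 0 0 0 0; -0.4 0 0 0 0 0 0'; python3 c.py
```

```text
clock: 31.95
eef_pos: [544.6, -196.3, 147.4]
tool_rot: [1.549, 1.225, 1.723]
force: [-0.0, 0.0, 0.6]
width: 25.4
t 31.95 pos [ 544.583 -196.275  147.369] x [-0.052  0.335 -0.941] z [0.985 0.173 0.008] F [-0.001  0.027  0.572] w 25.4 q [ 0.326  0.759  0.23   1.643 -0.502  1.038  1.007]
foot 3.21 6.54 32.14 torque [-0.313 -0.043  0.012]
```

```bash
python3 -m handwheel '-0.4 -5 0 -1 0 0 0; -0.4 -8 0 0 0 0 0; -0.4 -10 0 0 0 0 0; -0.4 -15 0 0 0 0 0; -0.4 -20 0 0 0 0 0; -0.4 -25 0 0 0 0 0; -0.4 -30 0 0 0 0 0; -0.4 -30 0 0 0 0 0; -0.4 0 0 0 0 0 0'; python3 c.py; python3 - <<'E'
from f import *
import pickle
s,M=st();pickle.dump(camera_params('wrist'),open('w23.pkl','wb'));im=get_image('wrist');cv2.imwrite('pics/w23.png',im)
ims=np.mean([get_image('scene').astype(float) for _ in range(3)],0).astype(np.uint8)
cv2.imwrite('pics/s23e.png',cv2.resize(ims[125:215,190:290],None,fx=6.6,fy=6.6,interpolation=cv2.INTER_CUBIC))
cv2.imwrite('pics/s23.png',ims)
E
```

```text
clock: 32.85
eef_pos: [551.1, -249.0, 293.0]
tool_rot: [1.543, 1.229, 1.717]
force: [0.1, 0.0, -0.3]
width: 26.0
t 32.85 pos [ 551.083 -248.956  292.97 ] x [-0.049  0.331 -0.942] z [0.985 0.171 0.009] F [ 0.141  0.043 -0.256] w 26.0 q [ 0.369  0.649  0.285  1.407 -0.423  1.374  0.932]
foot 0.94 -46.94 177.74 torque [-0.357 -0.09  -0.05 ]
t 32.85 pos [ 551.083 -248.956  292.97 ] x [-0.049  0.331 -0.942] z [0.985 0.171 0.009] F [ 0.141  0.043 -0.256] w 26.0 q [ 0.369  0.649  0.285  1.407 -0.423  1.374  0.932]
```

View pics/s23e.png

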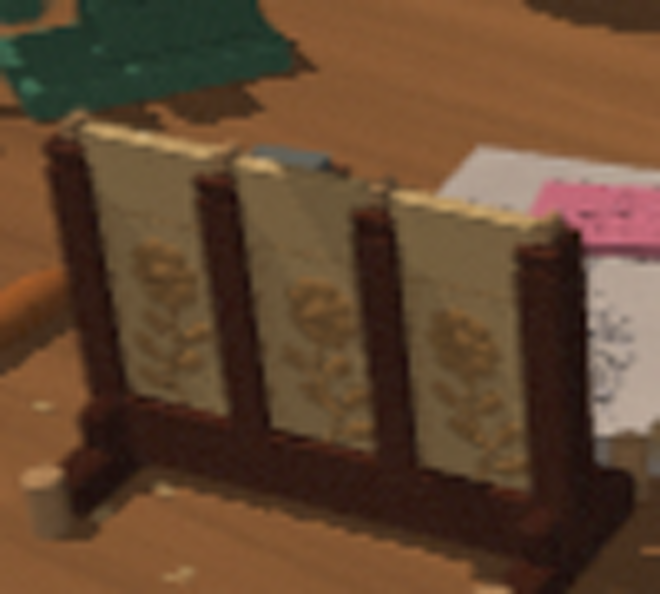

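View pics/w23.png

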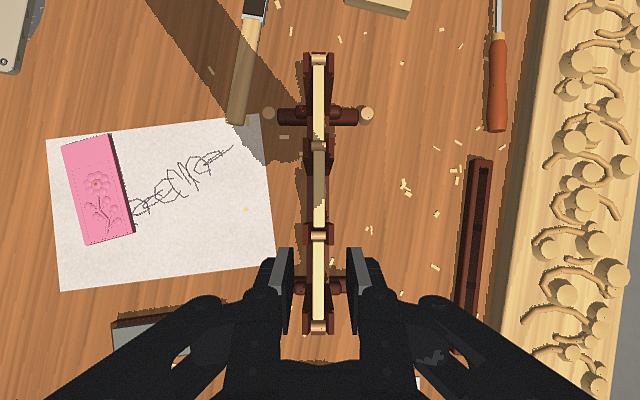

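```bash
python3 -m handwheel '-0.4 -30 0 0 0 0 0; -0.4 -30 0 0 0 0 0; -0.4 -20 0 0 0 0 0; -0.4 0 0 0 0 0 0; -0.4 0 0 0 0 0 0'; python3 - <<'E'
from f import *
st()
a=cv2.imread('pics/scene0.png');b=get_image('scene');cv2.imwrite('pics/s24.png',b)
from h import *
E
```

```text
clock: 33.55
eef_pos: [551.9, -267.7, 358.1]
tool_rot: [1.595, 1.209, 1.772]
force: [0.8, -0.7, -0.3]
width: 25.9
t 33.55 pos [ 551.942 -267.662  358.133] x [-0.071  0.347 -0.935] z [ 0.984  0.177 -0.009] F [ 0.757 -0.725 -0.328] w 25.9 q [ 0.399  0.64   0.293  1.246 -0.406  1.567  0.899]
```

View pics/s24.png

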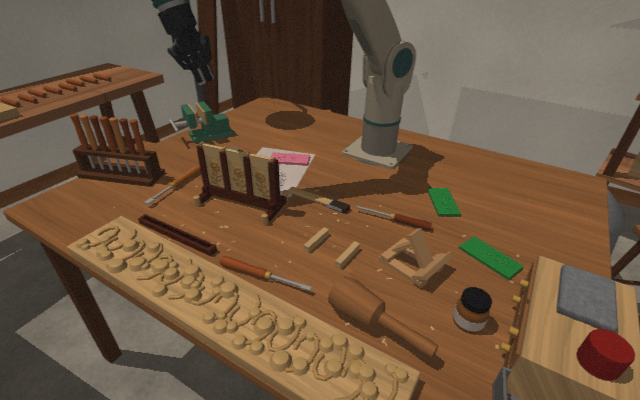

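The panel stands between its two neighbours around (237,172), level with them. Nothing else on the bench appears to have moved, and the robot is clear. I'm handing the job in.

```bash
python3 -c "
from cell import ctrl
print(ctrl.finish_job())"
```

```text
the job is handed in; nothing more can be done
None
```

The pale panel is in the screen's empty middle bay, seated on the cork strip, carved face to the front and plain margin at the top. I handed the job in at about 34 s.

- **What I did:** I lifted the panel off the sticks by its sides and leaned it on the easel. I then gripped it again across the thickness at the head, eased it down the grooves about 3 mm at a time, pressed lightly, let go and backed away.
- **Seating:** Downward motion stopped with the foot at a computed height of 33 mm, where the last push met a 28 N upward reaction.
- **Final pictures:** After release the panel's top edge and flower line up with the two neighbours. The other things look unmoved by eye. The gripper was clear and the wrist force was near zero.
- **What disagreed:** The cameras put the bay 2.5 to 6 mm further left (+y) than the top view alone. I centred the panel between the tenons in the scene view instead, and it went in with little force.
- **On release:** The tool sprang about 3 mm sideways, so the grip had been slightly strained. The panel stayed in place.

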